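# Eject the cast clasps and put them away in the drawer

### The arm

A 6-joint arm with a two-finger parallel gripper is mounted at the origin on the work surface. World frame = base frame: x ahead of the robot, y to its left, z up, the work surface at z = 0. Lengths are in m, angles in rad, forces in N, time in s.
With the tool pointing down it reaches from about 0.275 to 0.825 m from the base axis. Payload 4.9 kg.
Tool frame: the origin (TCP) lies at the very end of the fingers, on their centre line; the grasp point (between the pads) lies 19 mm behind it; z points along the fingers, y is the direction in which the jaws open and shut (so a half turn about z gives the same grasp; the last joint's range is limited). The gripper opens to 85 mm and grips with 20 to 120 N. Pads are 22 mm wide; open, the fingers measure 114 mm over their backs; the gripper's body (76 mm by 85 mm) begins 54 mm behind the grasp point. The pads swing forward as they close: fully open they stand 13 mm farther back than shut.
Start: joints at [-1.271, 0.326, -0.193, 1.052, 0, 1.437], TCP at [0.231, -0.499, 0.195] pointing down, gripper open.
Joint ranges: [-2.65, 2.65], [-0.97, 1.79], [-1.3, 1.35], [-1.93, 2.1], [-1.47, 1.37], [-3.14, 3.14]. Speed limits (rad/s): [2.57, 2.57, 3.14, 3.14, 3.14, 3.14].

### API

Orientations are given as [roll, pitch, yaw] about the fixed x, y, z axes, in that order (R = Rz(yaw) Ry(pitch) Rx(roll)).
In Python, from station import * gives the robot as it stands.
- The arm moves only by the tool jog_arm, never from a script. Its argument "motion" is a list of rows, each a list of 5 numbers: the opening, from 0 (shut) to 1 (fully open), then the shift along the world's x, y, z in cm, then the turn about the world's z in degrees. In form: [[claw, dx, dy, dz, turn], ...]. A call has 1 to 12 rows; each row is the pose to reach, as a shift and turn from the pose commanded when the call began; what a row does not reach only later rows make up. A row lasts 1/12 s, in which the tool goes at most 41.7 mm and 7.16 degrees, less where a joint would pass 70% of its speed; a pose out of reach is approached as far as the arm can. A call with a gripper value outside its range is refused whole. The fingers move at their own pace and stop on an object; "squeeze" is the grip in N (left out, the last holds). Time passes only in rows, so rows that repeat a pose let the fingers close. It gives the time, the measured TCP pose, the force and the opening at its end, in the units of the state.
- sense(): the state, without advancing time (a new reading comes with each control period).
- capture(name): name is "scene" or "side" or "wrist"; returns a dict with "pixels" (400x640x3 uint8, red, green, blue), "intrinsics" (3x3 intrinsics, pixels), "rvec" (rotation vector, rad) and "tvec" (3), from world to camera coordinates, as OpenCV has them. Camera axes: x right, y down, z forward; pixel columns grow to the right and rows downward; lengths in m; the calibration is good to about 2 mm. The wrist camera is an equidistant fisheye: a pixel r from the principal point sees the ray r / f radians off the axis. A picture is of the moment at which its call begins. There is no depth.
- finish_job(): hands the job in, once; it reports no verdict.
The state is a dict: "t": time; "joint_positions": joint angles; "dq": joint speeds; "joint_torque": joint torques, N m; "tool_pos": TCP position; "ee_rot": TCP orientation; "force": force on the tool from outside, world axes, zero at the start; "ft_torque": the same for the moment, N m; "width": opening from 0.0 (shut) to 1.0 (fully open).
Only numpy, scipy, OpenCV 4.12 (cv2) and the standard library are available. Lean on these libraries where they do the work, as an engineer would, in place of code of your own. Each camera call takes 0.05 s, during which the arm holds its last target.

### The job

Eject every casting from the block with its orange key, which lifts it so that it can be gripped, and put it in the open drawer, lying flat, one to a cell: silver ones in blue-lined cells, brass ones in red-lined cells. Push the raised ejector pins back down, so that the block is ready for the next castings, and push the drawer fully home past its catch, without slamming it. Leave the other things on the bench where they are.

Things in the scene. Friction and masses are not known exactly. Their poses are not given: they have to be found in the camera images.
- silverA: a loose silver-grey cast clasp plate with a rosette on top, 72 mm long (its x), 40 mm wide (its y), 22 mm thick (its z), about 0.18 kg; origin at its centre. Its sides are flat and parallel (40 mm apart) over the middle 40 mm of its length; at each end a 28 mm wide tongue. Starts sunk in one of the block's pockets, long side along the block's x; may be absent
- silverB: a loose silver-grey cast clasp plate with a rosette on top, 72 mm long (its x), 40 mm wide (its y), 22 mm thick (its z), about 0.18 kg; origin at its centre. Its sides are flat and parallel (40 mm apart) over the middle 40 mm of its length; at each end a 28 mm wide tongue. Starts sunk in one of the block's pockets, long side along the block's x; may be absent
- brassA: a loose yellow brass cast clasp plate with a rosette on top, 72 mm long (its x), 40 mm wide (its y), 22 mm thick (its z), about 0.18 kg; origin at its centre. Its sides are flat and parallel (40 mm apart) over the middle 40 mm of its length; at each end a 28 mm wide tongue. Starts sunk in one of the block's pockets, long side along the block's x; may be absent
- brassB: a loose yellow brass cast clasp plate with a rosette on top, 72 mm long (its x), 40 mm wide (its y), 22 mm thick (its z), about 0.18 kg; origin at its centre. Its sides are flat and parallel (40 mm apart) over the middle 40 mm of its length; at each end a 28 mm wide tongue. Starts sunk in one of the block's pockets, long side along the block's x; may be absent
- block: fixed grey ejector block, 110 (x) by 300 (y) by 62 mm high; origin on the table under its centre. In its top four open pockets, 76 by 43 mm, 22 mm deep, centred at block y = +105, +35, -35, -105 mm; a casting in one lies flush. The orange key on the block's -x side of a pocket lifts a pin through the hole in its floor: pressed home, the casting stands 18 mm proud, its foot still in the pocket
- key1 (a joint): rocker angle in rad of the orange key of the pocket at block y = +105 mm: 0 at rest (pin down), 0.36 at its stop (pin up). The pad, 26 (x) by 36 mm (y), centred 125 mm in front (-x) of the pocket centre, its top 60 mm above the table at rest, about 37 mm when pressed home. Needs 4 to 8 N on the pad and stays where it is left; 5 to 6 N on the 24 mm pin, in the middle of the pocket, brings it back
- key2 (a joint): rocker angle in rad of the orange key of the pocket at block y = +35 mm: 0 at rest (pin down), 0.36 at its stop (pin up). The pad, 26 (x) by 36 mm (y), centred 125 mm in front (-x) of the pocket centre, its top 60 mm above the table at rest, about 37 mm when pressed home. Needs 4 to 8 N on the pad and stays where it is left; 5 to 6 N on the 24 mm pin, in the middle of the pocket, brings it back
- key3 (a joint): rocker angle in rad of the orange key of the pocket at block y = -35 mm: 0 at rest (pin down), 0.36 at its stop (pin up). The pad, 26 (x) by 36 mm (y), centred 125 mm in front (-x) of the pocket centre, its top 60 mm above the table at rest, about 37 mm when pressed home. Needs 4 to 8 N on the pad and stays where it is left; 5 to 6 N on the 24 mm pin, in the middle of the pocket, brings it back
- key4 (a joint): rocker angle in rad of the orange key of the pocket at block y = -105 mm: 0 at rest (pin down), 0.36 at its stop (pin up). The pad, 26 (x) by 36 mm (y), centred 125 mm in front (-x) of the pocket centre, its top 60 mm above the table at rest, about 37 mm when pressed home. Needs 4 to 8 N on the pad and stays where it is left; 5 to 6 N on the 24 mm pin, in the middle of the pocket, brings it back
- drawer (a joint): how far the drawer stands open, in m: 0 is fully home, it starts open by 0.105 to 0.135, stop at 0.14. Slides with about 1.2 N of friction; over the last 14 mm it must be pushed over a sprung catch (about 5 to 8 N), which then holds it home
- handle (a point): middle of the brass bar handle on the drawer front, 27 mm above the table; bar 10 mm thick and 80 mm long, along the drawer's y, 22 mm in front (-x) of the 42 mm high front panel (top edge 48 mm above the table); moves with the drawer
- cab: fixed low wooden drawer unit, 170 mm deep, 310 mm wide, 64 mm high; origin on the table, 40 mm in front of the middle of its front face; the drawer slides out of it to its -x. A small copper tin stands on its top, towards the back
- cell_blue1 (a point): middle of the floor of one blue-lined cell of the drawer, 12 mm above the table; cell 103 mm long (x) by 65 mm wide (y), its walls and dividers 4 mm thick and 12 mm high above its floor; axes as the drawer unit; the cells lie side by side along y in the order blue1, red1, blue2, red2 from +y to -y; moves with the drawer
- cell_red1 (a point): middle of the floor of one red-lined cell of the drawer, 12 mm above the table; cell 103 mm long (x) by 65 mm wide (y), its walls and dividers 4 mm thick and 12 mm high above its floor; axes as the drawer unit; the cells lie side by side along y in the order blue1, red1, blue2, red2 from +y to -y; moves with the drawer
- cell_blue2 (a point): middle of the floor of one blue-lined cell of the drawer, 12 mm above the table; cell 103 mm long (x) by 65 mm wide (y), its walls and dividers 4 mm thick and 12 mm high above its floor; axes as the drawer unit; the cells lie side by side along y in the order blue1, red1, blue2, red2 from +y to -y; moves with the drawer
- cell_red2 (a point): middle of the floor of one red-lined cell of the drawer, 12 mm above the table; cell 103 mm long (x) by 65 mm wide (y), its walls and dividers 4 mm thick and 12 mm high above its floor; axes as the drawer unit; the cells lie side by side along y in the order blue1, red1, blue2, red2 from +y to -y; moves with the drawer
- hammer: bystander: hammer lying left of the work area
- file: bystander: screwdriver lying in the gap between block and drawer unit
- mandrel: bystander: steel ring mandrel, a slim cone 170 mm tall on a round foot, standing on the right; origin at its underside
- jar: bystander: jar 60 mm tall, 52 mm across, between the near ends of block and drawer; origin at its underside
- cup: bystander: blue ceramic cup 90 mm tall, on the left; origin at its underside
- dapping: bystander: 60 mm steel dapping cube on the right; origin at its underside
- tin: bystander: round copper tin, 52 mm across, 24 mm high, on the drawer unit's top; origin at its underside
Not all that is in view belongs to the job. Leave any green, pink or purple look-alike of the brassA alone.

How it is judged:
On the way, in this order (a step that is already met when the one before it is completed fails the run):
1. a casting has been lifted out of its pocket (z of any of silverA, silverB, brassA, brassB in the frame of block above 0.064 m), for 0.2 s.
2. every casting lies in a cell of its colour, with the drawer still open (((x of silverA in the frame of cell_blue1 between -0.025 and 0.025 m and y of silverA in the frame of cell_blue1 between -0.025 and 0.025 m and z of silverA in the frame of cell_blue1 between 0.005 and 0.016 m and angle between the z axis of silverA and the z axis of cell_blue1, either way round below 0.12 rad) or (x of silverA in the frame of cell_blue2 between -0.025 and 0.025 m and y of silverA in the frame of cell_blue2 between -0.025 and 0.025 m and z of silverA in the frame of cell_blue2 between 0.005 and 0.016 m and angle between the z axis of silverA and the z axis of cell_blue2, either way round below 0.12 rad)) and ((x of silverB in the frame of cell_blue1 between -0.025 and 0.025 m and y of silverB in the frame of cell_blue1 between -0.025 and 0.025 m and z of silverB in the frame of cell_blue1 between 0.005 and 0.016 m and angle between the z axis of silverB and the z axis of cell_blue1, either way round below 0.12 rad) or (x of silverB in the frame of cell_blue2 between -0.025 and 0.025 m and y of silverB in the frame of cell_blue2 between -0.025 and 0.025 m and z of silverB in the frame of cell_blue2 between 0.005 and 0.016 m and angle between the z axis of silverB and the z axis of cell_blue2, either way round below 0.12 rad)) and ((x of brassA in the frame of cell_red1 between -0.025 and 0.025 m and y of brassA in the frame of cell_red1 between -0.025 and 0.025 m and z of brassA in the frame of cell_red1 between 0.005 and 0.016 m and angle between the z axis of brassA and the z axis of cell_red1, either way round below 0.12 rad) or (x of brassA in the frame of cell_red2 between -0.025 and 0.025 m and y of brassA in the frame of cell_red2 between -0.025 and 0.025 m and z of brassA in the frame of cell_red2 between 0.005 and 0.016 m and angle between the z axis of brassA and the z axis of cell_red2, either way round below 0.12 rad)) and ((x of brassB in the frame of cell_red1 between -0.025 and 0.025 m and y of brassB in the frame of cell_red1 between -0.025 and 0.025 m and z of brassB in the frame of cell_red1 between 0.005 and 0.016 m and angle between the z axis of brassB and the z axis of cell_red1, either way round below 0.12 rad) or (x of brassB in the frame of cell_red2 between -0.025 and 0.025 m and y of brassB in the frame of cell_red2 between -0.025 and 0.025 m and z of brassB in the frame of cell_red2 between 0.005 and 0.016 m and angle between the z axis of brassB and the z axis of cell_red2, either way round below 0.12 rad)) and value of joint drawer above 0.05 m), for 0.3 s.
3. the drawer is home (value of joint drawer below 0.004 m), for 0.2 s.
At the end, for the whole second after the job is handed in: Every casting lies flat (within 0.12 rad) on the floor of a cell of its colour (centre within 25 mm of the cell's middle along x and y), at rest; the drawer is within 4 mm of home; all four keys are back at rest, within 0.06 rad (pins down within about 3 mm) (((x of silverA in the frame of cell_blue1 between -0.025 and 0.025 m and y of silverA in the frame of cell_blue1 between -0.025 and 0.025 m and z of silverA in the frame of cell_blue1 between 0.005 and 0.016 m and angle between the z axis of silverA and the z axis of cell_blue1, either way round below 0.12 rad) or (x of silverA in the frame of cell_blue2 between -0.025 and 0.025 m and y of silverA in the frame of cell_blue2 between -0.025 and 0.025 m and z of silverA in the frame of cell_blue2 between 0.005 and 0.016 m and angle between the z axis of silverA and the z axis of cell_blue2, either way round below 0.12 rad)) and ((x of silverB in the frame of cell_blue1 between -0.025 and 0.025 m and y of silverB in the frame of cell_blue1 between -0.025 and 0.025 m and z of silverB in the frame of cell_blue1 between 0.005 and 0.016 m and angle between the z axis of silverB and the z axis of cell_blue1, either way round below 0.12 rad) or (x of silverB in the frame of cell_blue2 between -0.025 and 0.025 m and y of silverB in the frame of cell_blue2 between -0.025 and 0.025 m and z of silverB in the frame of cell_blue2 between 0.005 and 0.016 m and angle between the z axis of silverB and the z axis of cell_blue2, either way round below 0.12 rad)) and ((x of brassA in the frame of cell_red1 between -0.025 and 0.025 m and y of brassA in the frame of cell_red1 between -0.025 and 0.025 m and z of brassA in the frame of cell_red1 between 0.005 and 0.016 m and angle between the z axis of brassA and the z axis of cell_red1, either way round below 0.12 rad) or (x of brassA in the frame of cell_red2 between -0.025 and 0.025 m and y of brassA in the frame of cell_red2 between -0.025 and 0.025 m and z of brassA in the frame of cell_red2 between 0.005 and 0.016 m and angle between the z axis of brassA and the z axis of cell_red2, either way round below 0.12 rad)) and ((x of brassB in the frame of cell_red1 between -0.025 and 0.025 m and y of brassB in the frame of cell_red1 between -0.025 and 0.025 m and z of brassB in the frame of cell_red1 between 0.005 and 0.016 m and angle between the z axis of brassB and the z axis of cell_red1, either way round below 0.12 rad) or (x of brassB in the frame of cell_red2 between -0.025 and 0.025 m and y of brassB in the frame of cell_red2 between -0.025 and 0.025 m and z of brassB in the frame of cell_red2 between 0.005 and 0.016 m and angle between the z axis of brassB and the z axis of cell_red2, either way round below 0.12 rad)) and value of joint drawer below 0.004 m and value of joint each of key1, key2, key3, key4 below 0.06 rad and linear speed of each of silverA, silverB, brassA, brassB below 0.03 m/s); the robot touches nothing.
It fails at once if another thing on the bench is moved by more than 30 mm (distance of any of hammer, file, mandrel, jar, cup, dapping, tin from where it was at the start of the episode above 0.03 m).
It fails at once if the drawer is slammed (closing faster than 0.6 m/s) (velocity of joint drawer below -0.6 m/s).
Of silverA, silverB, brassA, brassB only 3 to 4 are there at a start; the rules pass over those that are not, and their reading is None.
At some moment in a run one of silverA, silverB, brassA, brassB may be knocked a few centimetres aside while the robot is not near it.
Once in a run the grip may slacken for a moment while it holds something.
It also fails if it takes over 210 s, if anything falls off the work surface, if the arm or the gripper's body presses on something with over 40 N, if the wrist force passes 120 N, or if a joint passes its speed limit or range.

## Working session

There is one attempt and no reset: what is moved stays moved. The work goes in short steps, Python scripts to look and compute and a tool call to move; the robot and the scene stay as the last step left them, time stands still between calls to the robot, and variables do not carry over. Pictures are saved under pics/ and viewed, and the job is handed in when it is done.

Besides the shell and the picture viewer there is one more tool, called after "Emit:" by a JSON object that holds its "name" and its "arguments". jog_arm: Moves the arm, as the interface text tells. Its arguments: {"type":"object","properties":{"motion":{"type":"array"},"squeeze":{"type":"number"}},"required":["motion"]}

```bash
mkdir -p pics; ls
cat > h.py <<'E'
from station import *
import numpy as np, cv2
def snap(name, fn, crop=None, scale=1):
    c=capture(name); im=cv2.cvtColor(np.array(c["pixels"],dtype=np.uint8),cv2.COLOR_RGB2BGR)
    np.save('pics/'+fn+'.npy',c,allow_pickle=True)
    if crop: im=im[crop[1]:crop[3],crop[0]:crop[2]]
    if scale!=1: im=cv2.resize(im,None,fx=scale,fy=scale,interpolation=cv2.INTER_CUBIC)
    cv2.imwrite('pics/'+fn+'.png',im); return c
def load(fn): return np.load('pics/'+fn+'.npy',allow_pickle=True).item()
def proj(c,P):
    P=np.atleast_2d(np.array(P,float))
    return cv2.projectPoints(P,np.array(c["rvec"],float),np.array(c["tvec"],float),np.array(c["intrinsics"],float),None)[0][:,0]
def ray(c,uv,fish=False):
    K=np.array(c["intrinsics"]);R=cv2.Rodrigues(np.array(c["rvec"],float))[0];t=np.array(c["tvec"],float)
    x=(uv[0]-K[0,2])/K[0,0];y=(uv[1]-K[1,2])/K[1,1]
    if fish:
        r=np.hypot(x,y);d=np.array([np.sin(r)*x/max(r,1e-9),np.sin(r)*y/max(r,1e-9),np.cos(r)])
    else: d=np.array([x,y,1.])
    return -R.T@t, R.T@d
def atz(c,uv,z,fish=False):
    o,d=ray(c,uv,fish); return o+d*(z-o[2])/d[2]
def projf(c,P):
    K=np.array(c["intrinsics"]);R=cv2.Rodrigues(np.array(c["rvec"],float))[0];t=np.array(c["tvec"],float)
    p=(R@np.atleast_2d(P).T).T+t; rr=np.hypot(p[:,0],p[:,1]);th=np.arctan2(rr,p[:,2])
    return np.c_[K[0,2]+K[0,0]*th*p[:,0]/rr,K[1,2]+K[1,1]*th*p[:,1]/rr]
E
python3 - <<'E'
from h import *
for n in("scene","side","wrist"):
    c=snap(n,n+"0"); o,d=ray(c,(320,200)); print(n,o,d,np.array(c["intrinsics"]).tolist())
print(sense())
E
```

```text
pics
scene [ 1.10022821 -0.77018424  0.68762426] [-0.48326424  0.70063437 -0.52554433] [[404.7241612856142, 0.0, 326.0309571618853], [0.0, 404.7241612856142, 208.17135381423856], [0.0, 0.0, 1.0]]
side [0.51737618 0.78281921 0.80816022] [ 0.05469206 -0.72802236 -0.68341831] [[380.0922043572983, 0.0, 320.80047988681366], [0.0, 380.0922043572983, 203.0390028893016], [0.0, 0.0, 1.0]]
wrist [ 0.29876355 -0.46689503  0.37245202] [-0.26730125 -0.1271344  -0.95520187] [[309.70691628693146, 0.0, 318.63748125912423], [0.0, 309.70691628693146, 199.35237009939823], [0.0, 0.0, 1.0]]
{'t': 0.15, 'joint_positions': array([-1.27121624e+00,  3.26782997e-01, -1.93345981e-01,  1.05200236e+00,
        4.55120745e-05,  1.43659893e+00]), 'dq': array([-0.00044508, -0.00044848,  0.00272577,  0.00020968, -0.00064961,
       -0.00011441]), 'joint_torque': array([ 1.54678855e-05, -4.43704784e+01,  2.62663454e+01,  1.04835309e-02,
       -9.20341631e-05, -1.83234611e-06]), 'tool_pos': array([ 0.23104725, -0.49858209,  0.19457976]), 'ee_rot': array([-3.14027573e+00, -2.23720941e-04,  4.33777310e-01]), 'force': array([-0.43268598, -0.05315573, -0.27319344]), 'ft_torque': array([ 5.59772391e-03, -2.66756718e-05, -7.02170051e-02]), 'width': 0.9943469615803802}
```

View pics/scene0.png

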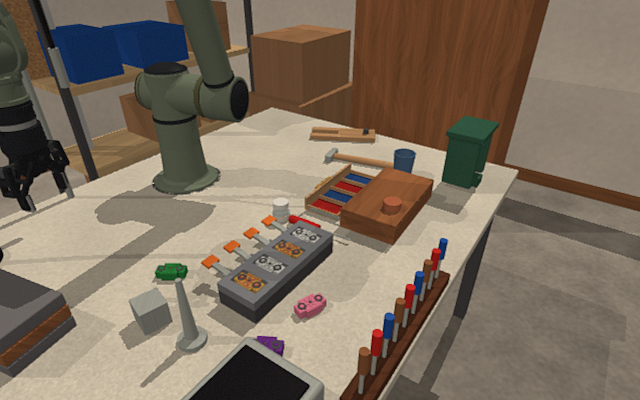

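View pics/side0.png

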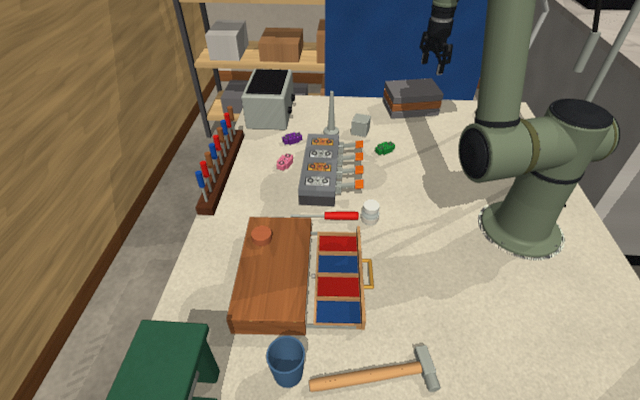

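View pics/wrist0.png

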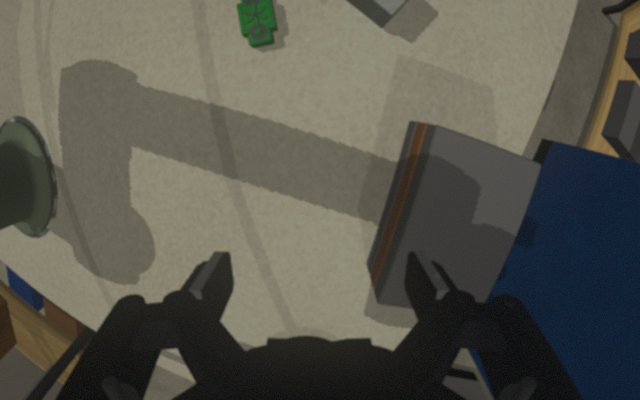

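Run:
```python
from h import *
c=load("scene0");im=cv2.cvtColor(np.array(c["pixels"],dtype=np.uint8),cv2.COLOR_RGB2BGR)
cv2.imwrite('pics/z1.png',cv2.resize(im[200:330,190:350],None,fx=5,fy=5,interpolation=cv2.INTER_CUBIC)[:600])
cv2.imwrite('pics/z3.png',cv2.resize(im[155:245,290:440],None,fx=5,fy=5,interpolation=cv2.INTER_CUBIC)[:600])
c=load("side0");im=cv2.cvtColor(np.array(c["pixels"],dtype=np.uint8),cv2.COLOR_RGB2BGR)
cv2.imwrite('pics/z2.png',cv2.resize(im[120:210,270:410],None,fx=5,fy=5,interpolation=cv2.INTER_CUBIC))
cv2.imwrite('pics/z4.png',cv2.resize(im[205:340,220:380],None,fx=4,fy=4,interpolation=cv2.INTER_CUBIC))
```

```text
(no output)
```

View pics/z1.png

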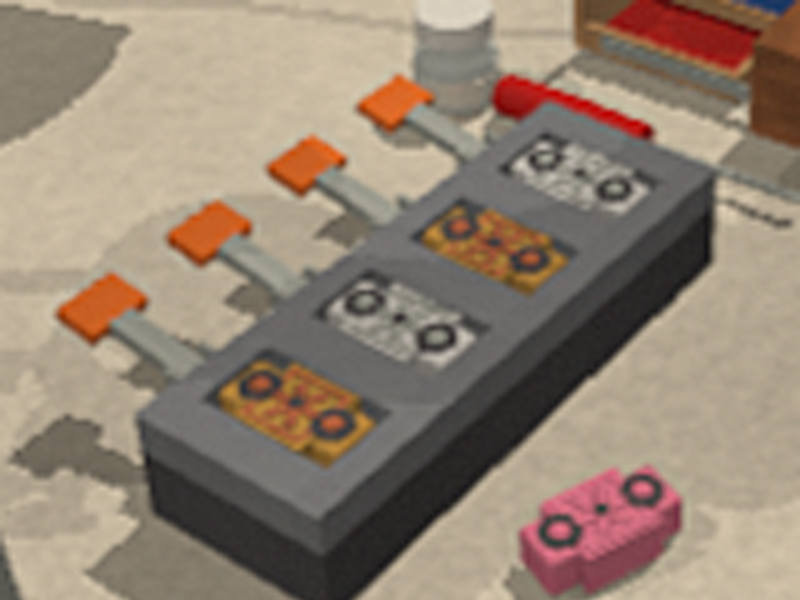

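View pics/z2.png

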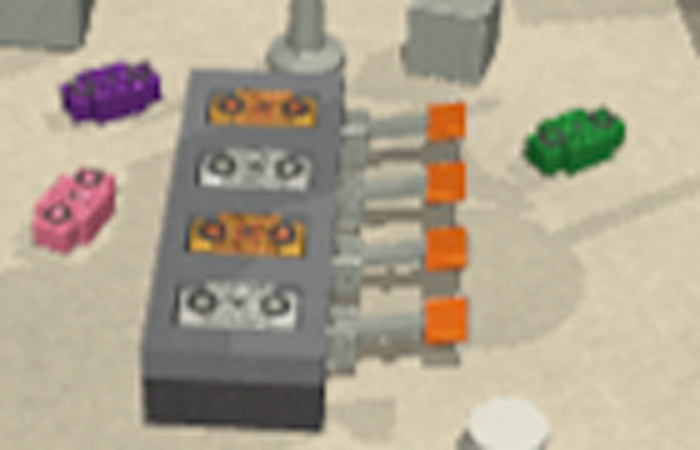

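View pics/z3.png

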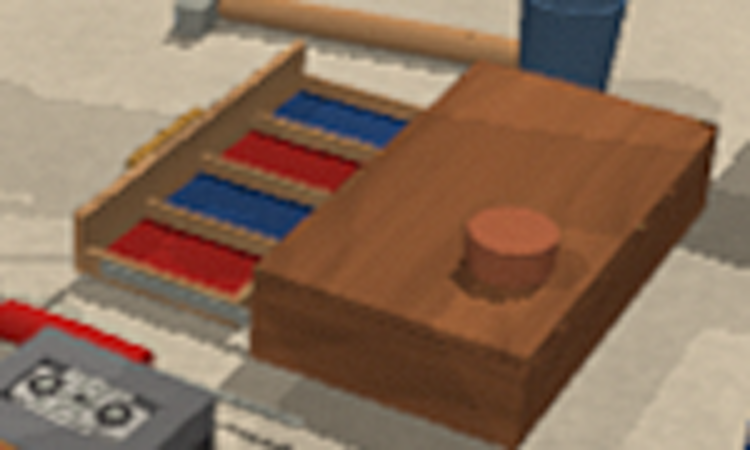

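View pics/z4.png

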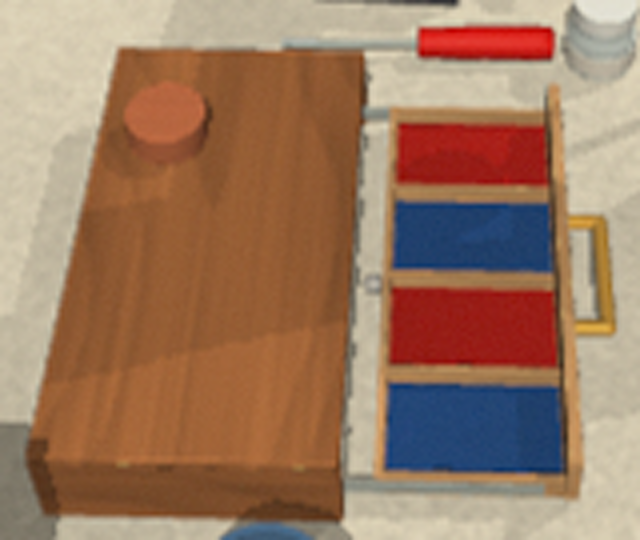

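```bash
cat > fit.py <<'E'
from h import *
from scipy.optimize import least_squares
cs=load("scene0");cd=load("side0")
def fit(loc,us,ud,x0):
    def T(p):
        c,s=np.cos(p[2]),np.sin(p[2]);l=np.array(loc,float)
        return np.c_[p[0]+c*l[:,0]-s*l[:,1],p[1]+s*l[:,0]+c*l[:,1],l[:,2]]
    def f(p):
        P=T(p);r=[]
        for c,u in((cs,us),(cd,ud)):
            q=proj(c,P)
            for a,b in zip(q,u):
                if b is not None:r+=list(a-b)
        return np.array(r)
    r=least_squares(f,x0);return r.x,r.fun.round(1)
B=[(-.055,.15,.062),(.055,.15,.062),(-.055,-.15,.062),(.055,-.15,.062)]
us=[(299.6,220.6),(333.2,235),(217.6,283.6),(255,304)]
ud=[(335.4,195.6),(299,195.6),(338,135),(308,134.4)]
print("block",*fit(B,us,ud,[.5,-.1,0]))
C=[(.04,.155,.064),(.04,-.155,.064),(.21,-.155,.064),(.21,.155,.064)]
us=[(386,167.4),(341.4,209),(395,227),(432.4,180)]
ud=[(305.75,320.5),(311,218),(249.5,216.75),None]
print("cab",*fit(C,us,ud,[.5,.3,0]))
def sd(x,y):return (220+x/4,205+y/4)
def sc(x,y):return (290+x/5,155+y/5)
# cell floors corners z=.012
for n,q in {"blue1":[(388,383),(558,380),(562,472),(385,470)],"red1":[(392,290),(555,288),(559,366),(389,366)],"blue2":[(396,203),(552,201),(555,272),(394,270)],"red2":[(399,126),(546,125),(549,185),(397,185)]}.items():
    print(n,[atz(cd,sd(*p),.012)[:2].round(3).tolist() for p in q])
print("handle",[atz(cd,sd(*p),.032)[:2].round(3) for p in((608,218),(612,332))])
print("panel top side",[atz(cd,sd(*p),.048)[:2].round(3) for p in((553,87),(575,475))])
print("panel top scene",[atz(cs,sc(*p),.048)[:2].round(3) for p in((302,43),(78,213))])
for n,c,p in(("key1",cd,(446,322)),("key2",cd,(446,249)),("key3",cd,(446,184)),("key4",cd,(446,122))):
    print(n,atz(c,(270+p[0]/5,120+p[1]/5),.06)[:2].round(3))
E
python3 fit.py
```

```text
block [ 0.59119621 -0.19885866  0.00781878] [-0.2 -1.7  0.  -2.6  0.5 -1.8  0.5 -1.5 -0.2 -3.6 -1.1 -5.   0.1 -0.1
 -1.2 -0.4]
cab [0.54976048 0.21236518 0.04898374] [-1.  -1.3 -1.4 -1.2  0.4 -0.7  1.1 -0.9 -0.6 -0.1 -0.2 -1.  -0.6 -0.5]
blue1 [[0.563, 0.287], [0.462, 0.278], [0.46, 0.338], [0.561, 0.344]]
red1 [[0.566, 0.22], [0.464, 0.212], [0.461, 0.268], [0.564, 0.275]]
blue2 [[0.569, 0.151], [0.465, 0.142], [0.464, 0.199], [0.566, 0.205]]
red2 [[0.571, 0.083], [0.469, 0.075], [0.467, 0.129], [0.569, 0.135]]
handle [array([0.431, 0.17 ]), array([0.431, 0.256])]
panel top side [array([0.467, 0.073]), array([0.456, 0.36 ])]
panel top scene [array([0.46 , 0.345]), array([0.469, 0.069])]
key1 [ 0.464 -0.09 ]
key2 [ 0.464 -0.161]
key3 [ 0.464 -0.229]
key4 [ 0.463 -0.299]
```

```bash
sed -i 's/ud=\[(335.4,195.6),(299,195.6)/ud=[(335.4,190.2),(299.4,190.2)/' fit.py; python3 fit.py | head -6
```

```text
block [ 0.59220096 -0.20278929  0.0085326 ] [-0.8 -1.  -0.5 -1.7 -0.5 -0.6 -0.4 -0.1 -0.5  0.9 -1.6 -0.5 -0.2 -0.7
 -1.4 -1.1]
cab [0.54976048 0.21236518 0.04898374] [-1.  -1.3 -1.4 -1.2  0.4 -0.7  1.1 -0.9 -0.6 -0.1 -0.2 -1.  -0.6 -0.5]
blue1 [[0.563, 0.287], [0.462, 0.278], [0.46, 0.338], [0.561, 0.344]]
red1 [[0.566, 0.22], [0.464, 0.212], [0.461, 0.268], [0.564, 0.275]]
blue2 [[0.569, 0.151], [0.465, 0.142], [0.464, 0.199], [0.566, 0.205]]
```

Emit:
{"name": "jog_arm", "arguments": {"motion": [[0, 0, 0, 6, 0], [0, 25, 30, 8, -24.4], [0, 25, 30, 8, -24.4], [0, 25, 30, 8, -24.4], [0, 25, 30, 8, -24.4], [0, 25, 30, 8, -24.4], [0, 25, 30, 8, -24.4], [0, 25, 30, 8, -24.4], [0, 25, 30, 8, -24.4], [0, 25, 30, 8, -24.4], [0, 25, 30, 8, -24.4], [0, 25, 30, 8, -24.4]]}}

```text
t: 1.15
tool_pos: [0.4838, -0.1953, 0.2755]
ee_rot: [-3.14, -0.002, 0.014]
force: [-0.5, 0.5, 0.3]
width: -0.001
```

Run:
```python
from h import *
c=snap("wrist","w1"); 
from h import *
s=sense();print(s["t"],s["tool_pos"],s["ee_rot"],s["force"],s["width"])
B=np.array([(x,y,.062) for x in(-.055,.055) for y in(-.15,.15)])
K=np.array([(-.125,y,.06) for y in(.105,.035,-.035,-.105)])
im=cv2.imread('pics/w1.png')
th=.0085
for P in np.r_[B,K]:
    X=[.592+P[0]*np.cos(th)-P[1]*np.sin(th),-.203+P[1]*np.cos(th)+P[0]*np.sin(th),P[2]]
    u=projf(c,[X])[0]; print(P,u.round(1)); cv2.drawMarker(im,tuple(int(v) for v in u.round()),(255,0,255),0,7,1)
cv2.imwrite('pics/w1m.png',im)
```

```text
1.2 [ 0.48232391 -0.19714395  0.27508556] [-3.14158534e+00  5.05623908e-05  1.25360152e-02] [-0.29115145 -0.90872542 -0.15130058] -0.001981888190423213
[-0.055 -0.15   0.062] [439.3 128.6]
[-0.055  0.15   0.062] [211.  126.5]
[ 0.055 -0.15   0.062] [441.4  47. ]
[0.055 0.15  0.062] [210.1  44. ]
[-0.125  0.105  0.06 ] [246.3 177.9]
[-0.125  0.035  0.06 ] [298.7 177.8]
[-0.125 -0.035  0.06 ] [352.2 178.2]
[-0.125 -0.105  0.06 ] [403.9 178.9]
```

View pics/w1m.png

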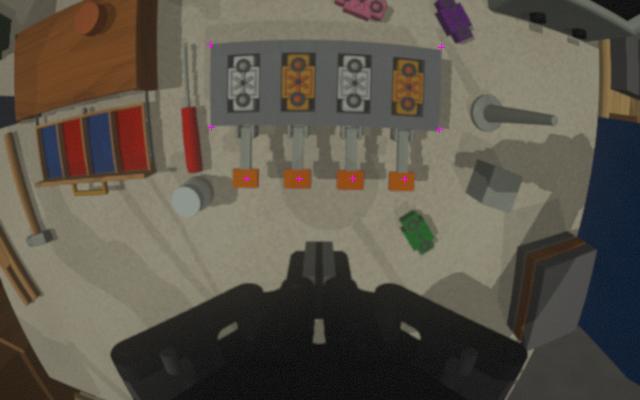

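Run:
```python
from h import *
c=load("w1")
for p in((487,112),(473,112),(500,112)): print(atz(c,p,.008,True).round(3))
print("tip",atz(c,(556,120),.17,True).round(3))
print("tin",atz(c,(88,18),.088,True).round(3))
# cell floor corners
for n,q in {"blue1":[(63,180),(42,125)],"red2":[(152,172),(120,108)]}.items(): print(n,[atz(c,p,.012,True).round(3) for p in q])
print("panel",[atz(c,p,.048,True).round(3) for p in((37,185),(153,174))],"handle",[atz(c,p,.03,True).round(3) for p in((74,190),(107,187))])
```

```text
[ 0.569 -0.458  0.008]
[ 0.566 -0.432  0.008]
[ 0.572 -0.483  0.008]
tip [ 0.569 -0.461  0.17 ]
tin [0.714 0.139 0.088]
blue1 [array([0.455, 0.294, 0.012]), array([0.566, 0.342, 0.012])]
red2 [array([0.465, 0.073, 0.012]), array([0.573, 0.129, 0.012])]
panel [array([0.455, 0.34 , 0.048]), array([0.47 , 0.05 , 0.048])] handle [array([0.44 , 0.247, 0.03 ]), array([0.445, 0.161, 0.03 ])]
```

Emit:
{"name": "jog_arm", "arguments": {"motion": [[0, -1.7, -11.1, -5, -0.3], [0, -1.7, -11.1, -17, -0.3], [0, -1.7, -11.1, -19.5, -0.3], [0, -1.7, -11.1, -19.5, -0.3], [0, -1.7, -11.1, -19.5, -0.3], [0, -1.7, -11.1, -19.5, -0.3], [0, -1.7, -11.1, -19.5, -0.3], [0, -1.7, -11.1, -19.5, -0.3], [0, -1.7, -11.1, -20.5, -0.3]]}}

```text
t: 1.95
tool_pos: [0.4657, -0.3118, 0.073]
ee_rot: [3.139, -0.004, 0.002]
force: [0.5, -1.0, -0.7]
width: 0.0
```

Emit:
{"name": "jog_arm", "arguments": {"motion": [[0, -0.2, 0, -1, 0], [0, -0.3, 0, -1.7, 0], [0, -0.4, 0, -2.4, 0], [0, -0.4, 0, -3.1, 0], [0, -0.4, 0, -3.4, 0], [0, -0.4, 0, -3.4, 0]]}}

```text
t: 2.45
tool_pos: [0.4598, -0.3095, 0.0354]
ee_rot: [-3.141, 0.001, 0.003]
force: [-0.3, 0.3, 0.2]
width: -0.003
```

Run:
```python
from h import *
c=snap("scene","s2",(190,200,350,320),5)
s=sense();print(s["t"],s["tool_pos"],s["ee_rot"],s["force"],s["width"])
```

```text
2.5 [ 0.46008612 -0.30976484  0.03587097] [-3.14117335e+00  4.73166768e-04  2.98582942e-03] [-0.16524794  0.13163597  0.18837682] 0.0008571255149330382
```

View pics/s2.png

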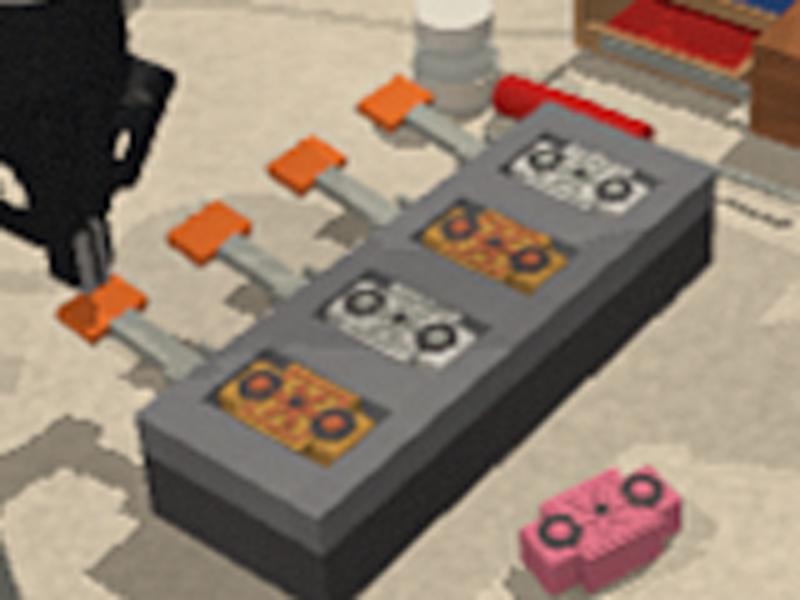

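Run:
```python
from h import *
c=load("s2")
for P in((.46,-.31,.036),(.46,-.31,.06),(.46,-.31,.08),(.467,-.309,.06)): u=proj(c,[P])[0];print(P,(u-[190,200])*5)
c=snap("side","d2",(270,120,410,210),5);print(sense()["tool_pos"],sense()["t"])
for P in((.46,-.31,.036),(.46,-.31,.06),(.46,-.31,.08),(.467,-.309,.06)): u=proj(c,[P])[0];print(P,(u-[270,120])*5)
snap("wrist","w2")
```

```text
(0.46, -0.31, 0.036) [ 95.07183347 338.35995949]
(0.46, -0.31, 0.06) [ 87.82464116 299.89196917]
(0.46, -0.31, 0.08) [ 81.63348132 267.02938368]
(0.467, -0.309, 0.06) [ 99.68421196 304.28147875]
[ 0.460331   -0.31002068  0.03620737] 2.55
(0.46, -0.31, 0.036) [448.66140228 142.05275053]
(0.46, -0.31, 0.06) [451.01141029 113.20943909]
(0.46, -0.31, 0.08) [453.01583707  88.6076908 ]
(0.467, -0.309, 0.06) [440.77206848 113.67196822]
```

View pics/d2.png

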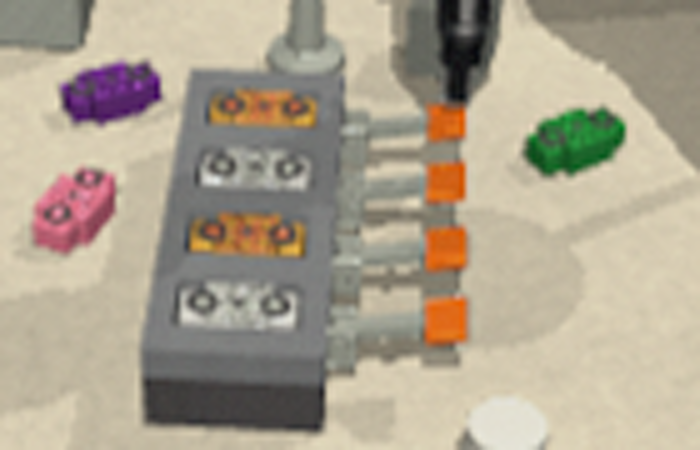

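View pics/w2.png

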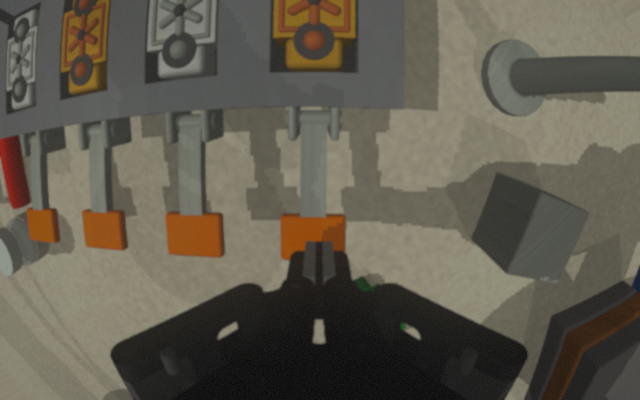

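Run:
```python
from h import *
for n in("wrist0","w1","w2"):
    c=load(n);o,d=ray(c,(320,200));print(n,o)
c=load("w2")
print(projf(c,[[.467,-.309,.06],[.467-.013,-.309+.018,.06],[.467,-.239,.06],[.46,-.31,.036],[.46,-.31,.06],[.46,-.31,.07]]))
c=load("w1");print(projf(c,[[.4823,-.1971,.2751],[.4823,-.1971,.305]]))
print(sense())
```

```text
wrist0 [ 0.29876355 -0.46689503  0.37245202]
w1 [ 0.55810154 -0.1940729   0.45352247]
w2 [ 0.53492493 -0.30940266  0.21416304]
[[317.41410326 235.4373357 ]
 [285.3024712  256.31727551]
 [195.29809258 233.20197395]
 [319.12860845 230.20005663]
 [319.20936074 247.01909843]
 [319.2491216  255.35268952]]
[[321.9588244  231.85303803]
 [322.47034199 253.5911767 ]]
{'t': 2.6, 'joint_positions': array([-7.25793911e-01,  4.90911712e-01, -3.87738906e-01,  6.91697336e-01,
        1.52911660e-06,  2.41296835e+00]), 'dq': array([ 0.00067226, -0.00425654,  0.00305998, -0.00039253, -0.00075097,
        0.00013174]), 'joint_torque': array([ 2.06513697e-02, -4.75413251e+01,  2.10495114e+01,  1.26233007e-02,
        6.11492687e-04,  5.27602811e-05]), 'tool_pos': array([ 0.46046654, -0.31020476,  0.0364147 ]), 'ee_rot': array([ 3.14129525e+00, -3.35544555e-04,  2.83044613e-03]), 'force': array([ 0.24400826, -0.70952619, -0.47204455]), 'ft_torque': array([-0.01999065,  0.06449934,  0.00827326]), 'width': -0.00038600972396779845}
```

Emit:
{"name": "jog_arm", "arguments": {"motion": [[0, 0.4, 0, -0.4, 0], [0, 0.4, 0, -0.8, 0], [0, 0.4, 0, -1.2, 0], [0, 0.4, 0, -1.2, 0]]}}

```text
t: 2.93
tool_pos: [0.4644, -0.3103, 0.0237]
ee_rot: [3.141, -0.0, 0.003]
force: [-0.1, -0.0, 0.3]
width: -0.001
```

Run:
```python
from h import *
c=snap("side","d3",(270,80,410,210),5);s=sense();print(s["tool_pos"],s["force"])
```

```text
[ 0.46420015 -0.31003852  0.0238346 ] [ 0.49815063  0.93509962 -0.12445876]
```

View pics/d3.png

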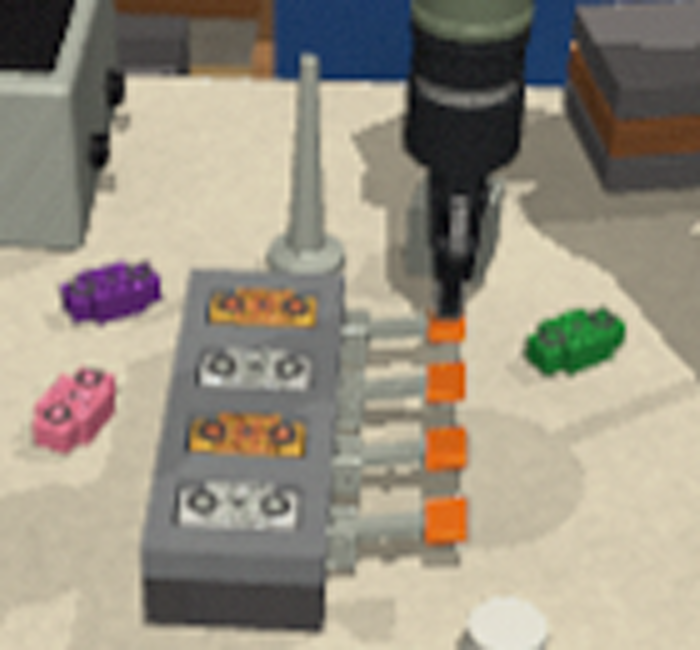

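Emit:
{"name": "jog_arm", "arguments": {"motion": [[0, 0, 0, -0.3, 0], [0, 0, 0, -0.6, 0], [0, 0, 0, -0.8, 0]]}}

```text
t: 3.23
tool_pos: [0.4631, -0.3101, 0.0161]
ee_rot: [3.141, 0.002, 0.002]
force: [-3.6, -0.0, 5.8]
width: 0.001
```

Run:
```python
from h import *
c=snap("side","d4",(270,120,410,210),5);s=sense();print(s["tool_pos"],s["force"])
c=snap("scene","s4",(190,200,350,320),5)
```

```text
[ 0.46305422 -0.31001788  0.01578588] [-2.37431105 -0.63319678  2.79082716]
```

View pics/s4.png

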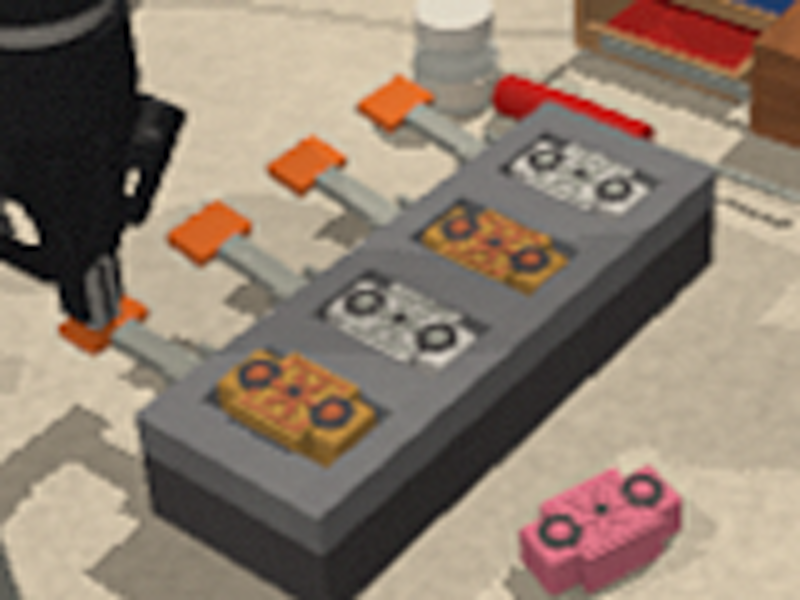

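Emit:
{"name": "jog_arm", "arguments": {"motion": [[0, -0.2, 0, -0.4, 0], [0, -0.2, 0, -0.8, 0], [0, -0.3, 0, -1.1, 0], [0, -0.3, 0, -1.3, 0], [0, -0.3, 0, -1.3, 0]]}}

```text
t: 3.75
tool_pos: [0.4632, -0.3102, 0.0037]
ee_rot: [-3.142, -0.004, 0.003]
force: [2.0, -0.3, 3.8]
width: 0.003
```

Run:
```python
from h import *
s=sense();print(s["tool_pos"],s["force"])
c=snap("scene","s5",(190,200,350,320),5)
```

```text
[ 0.46322094 -0.31018025  0.0036605 ] [ 2.01167892 -0.26437664  3.82916725]
```

View pics/s5.png

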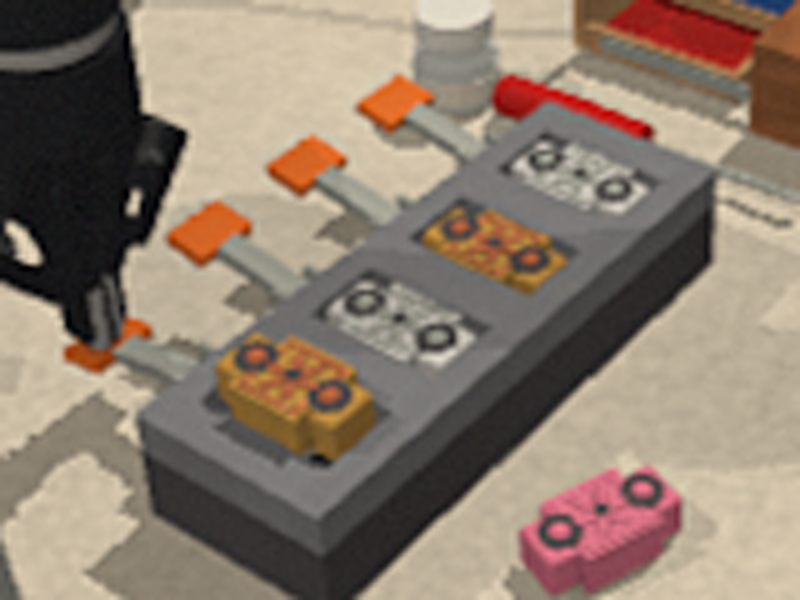

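Emit:
{"name": "jog_arm", "arguments": {"motion": [[0, 0, 0, -0.3, 0], [0, 0, 0, -0.5, 0], [0, 0, 0, -0.5, 0]]}}

```text
t: 4.05
tool_pos: [0.4631, -0.3106, 0.0013]
ee_rot: [3.14, -0.004, 0.003]
force: [-2.2, 5.8, 25.9]
width: -0.003
```

Run:
```python
from h import *
s=sense();print(s["tool_pos"],s["force"])
c=snap("scene","s6",(190,200,350,320),5)
```

```text
[ 0.46306909 -0.31055712  0.00131374] [-2.18974821  5.76088034 25.94542976]
```

View pics/s6.png

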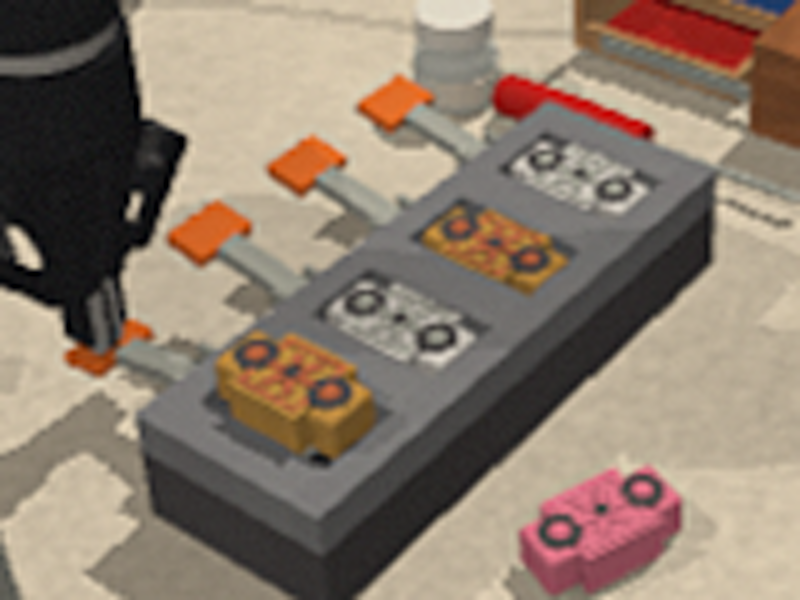

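Emit:
{"name": "jog_arm", "arguments": {"motion": [[0, 0.3, 0, 3.4, 0], [0, 0.3, 3.5, 3.6, 0], [0, 0.3, 7.1, 3.6, 0], [0, 0.3, 7.1, 3.0, 0], [0, 0.2, 7.1, 2.2, 0], [0, 0.1, 7.1, 1.5, 0], [0, 0, 7.1, 0.9, 0], [0, 0, 7.1, 0.4, 0], [0, 0, 7.1, 0.1, 0], [0, 0, 7.1, 0.1, 0]]}}

```text
t: 4.93
tool_pos: [0.4623, -0.2385, 0.001]
ee_rot: [-3.139, -0.003, 0.003]
force: [-4.4, 8.3, 28.0]
width: 0.0
```

Run:
```python
from h import *
s=sense();print(s["tool_pos"],s["force"])
c=snap("scene","s7",(190,200,350,320),5)
```

```text
[ 0.4622891  -0.23854865  0.00100082] [-4.44899713  8.34661566 27.99464361]
```

View pics/s7.png

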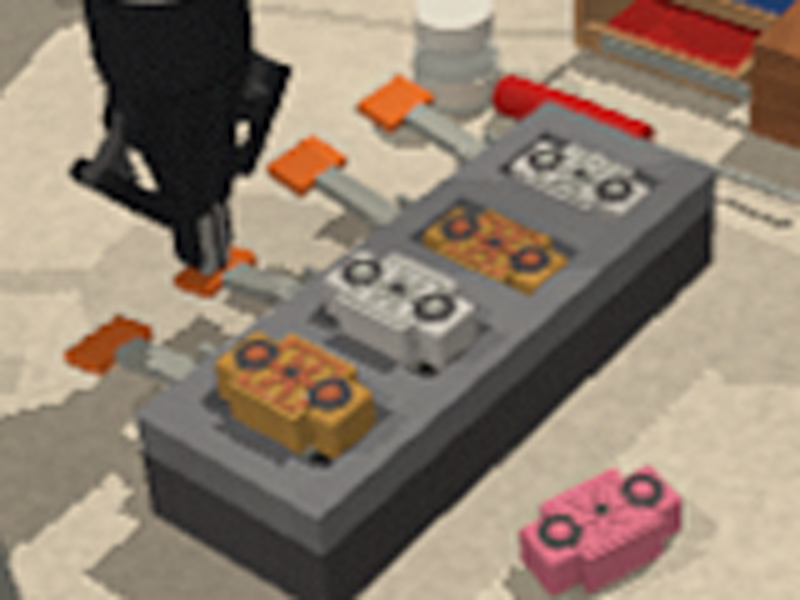

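Emit:
{"name": "jog_arm", "arguments": {"motion": [[0, 0.3, 0, 3.4, 0], [0, 0.3, 3.5, 3.6, 0], [0, 0.3, 6.9, 3.6, 0], [0, 0.3, 6.9, 3.0, 0], [0, 0.2, 6.9, 2.2, 0], [0, 0.1, 6.9, 1.5, 0], [0, 0, 6.9, 0.9, 0], [0, 0, 6.9, 0.4, 0], [0, 0, 6.9, 0.1, 0], [0, 0, 6.9, 0.1, 0]]}}

```text
t: 5.82
tool_pos: [0.4624, -0.1703, 0.0011]
ee_rot: [-3.139, -0.003, 0.002]
force: [-4.0, 7.5, 23.9]
width: -0.0
```

Emit:
{"name": "jog_arm", "arguments": {"motion": [[0, 0.3, 0, 3.4, 0], [0, 0.3, 3.5, 3.6, 0], [0, 0.3, 7.0, 3.6, 0], [0, 0.3, 7.0, 3.0, 0], [0, 0.2, 7.0, 2.2, 0], [0, 0.1, 7.0, 1.5, 0], [0, 0, 7.0, 0.9, 0], [0, 0, 7.0, 0.4, 0], [0, 0, 7.0, 0, 0], [0, 0, 7.0, 0, 0]]}}

```text
t: 6.65
tool_pos: [0.4626, -0.1007, 0.001]
ee_rot: [-3.139, -0.003, 0.001]
force: [-4.3, 7.4, 27.6]
width: -0.0
```

Run:
```python
from h import *
s=sense();print(s["tool_pos"],s["force"])
c=snap("scene","s8",(190,200,350,320),5)
```

```text
[ 0.46264774 -0.10072768  0.00095322] [-4.27935174  7.38080069 27.56582214]
```

View pics/s8.png

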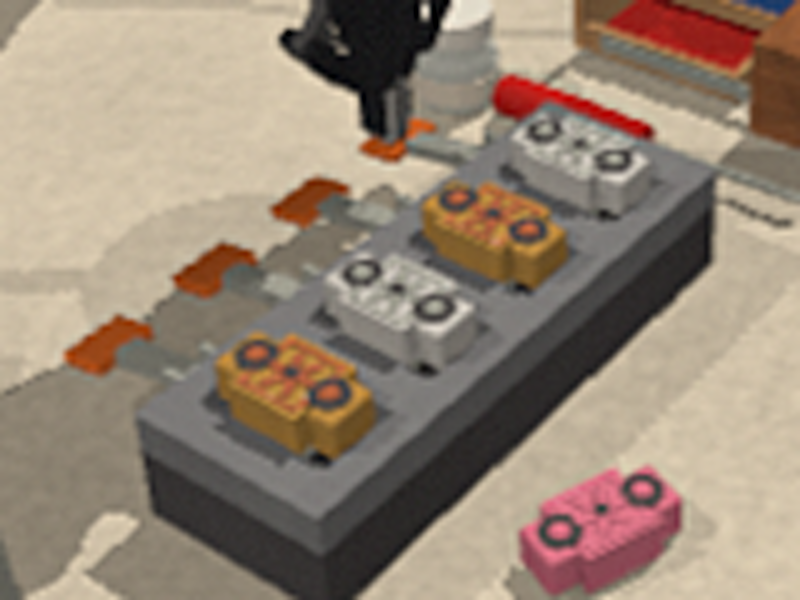

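Emit:
{"name": "jog_arm", "arguments": {"motion": [[0, 0, 0, 4, 0.4], [0.3, 0, 0, 8, 0.4], [0.65, 4, 0.3, 9, 0.4], [0.65, 8, 0.3, 9, 0.4], [0.65, 12.9, 0.3, 9, 0.4], [0.65, 12.9, 0.3, 8, 0.4], [0.65, 12.9, 0.3, 8, 0.4]]}}

```text
t: 7.28
tool_pos: [0.5922, -0.0994, 0.0769]
ee_rot: [3.141, 0.001, 0.008]
force: [-0.9, 0.3, -1.7]
width: 0.652
```

Run:
```python
from h import *
c=snap("wrist","w9");s=sense();print(s["tool_pos"],s["ee_rot"],s["force"],s["width"])
snap("side","d9",(250,80,410,210),5)
```

```text
[ 0.5895703  -0.09875502  0.07705071] [-3.14136389  0.0036727   0.00813206] [-0.86098287  0.09509761  0.89953438] 0.6459376029528316
```

View pics/w9.png

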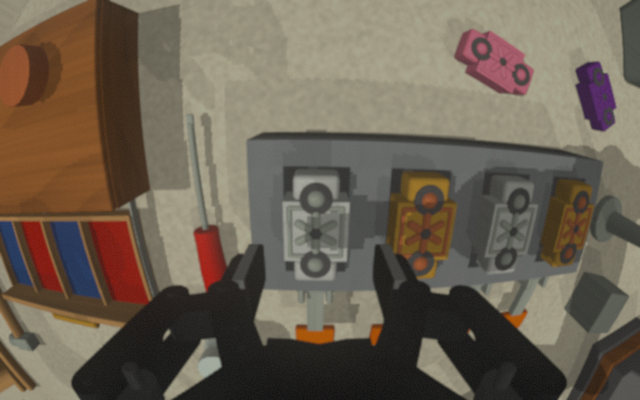

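View pics/d9.png

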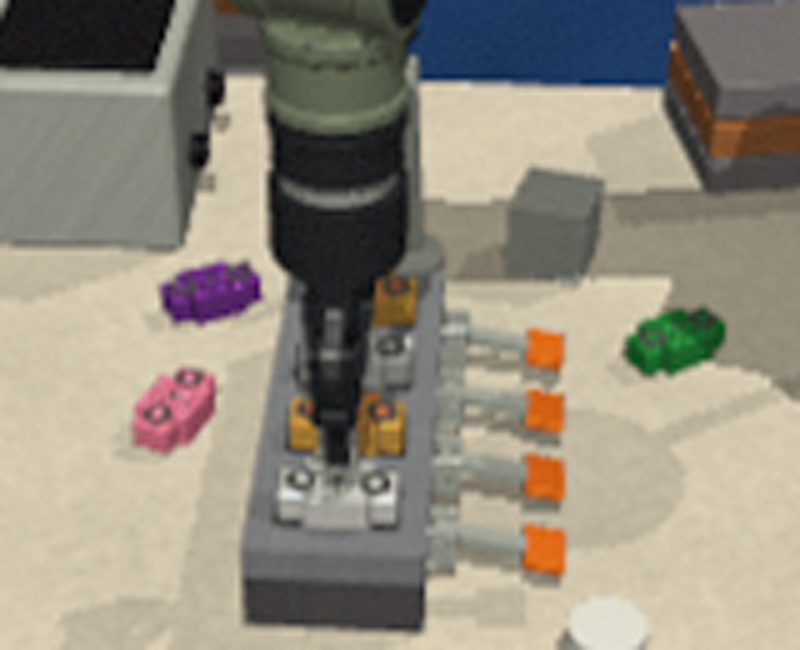

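Run:
```python
from h import *
c=load("w9")
for p in((316,233),(426,234),(515,232),(574,230)): print(atz(c,p,.08,True).round(4))
```

```text
[ 0.5914 -0.0975  0.08  ]
[ 0.5903 -0.168   0.08  ]
[ 0.5897 -0.2397  0.08  ]
[ 0.5886 -0.3065  0.08  ]
```

Emit:
{"name": "jog_arm", "arguments": {"motion": [[0.65, 0, 0, -2, 0], [0.65, 0, 0, -4, 0], [0.65, 0, 0, -4.8, 0], [0.65, 0, 0, -4.8, 0]], "squeeze": 50}}

```text
t: 7.72
tool_pos: [0.5868, -0.0972, 0.0298]
ee_rot: [-3.14, 0.005, 0.008]
force: [-0.6, 0.7, 0.1]
width: 0.65
```

Run:
```python
from h import *
s=sense();print(s["tool_pos"],s["ee_rot"],s["force"],s["width"])
snap("scene","s10",(190,180,350,300),5)
```

```text
[ 0.58682392 -0.09716326  0.02976243] [-3.14025746  0.00543377  0.00846866] [-0.61886022  0.70829024  0.11812247] 0.6497908837251261
```

View pics/s10.png

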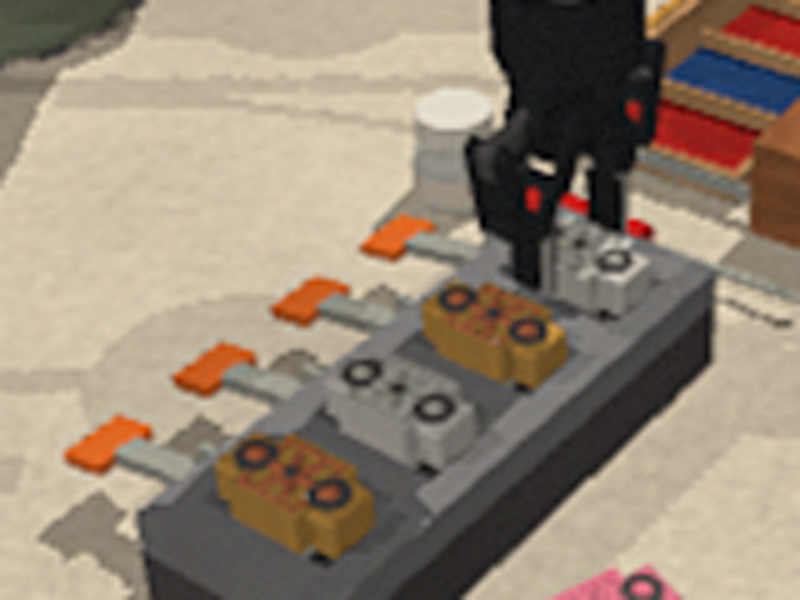

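Emit:
{"name": "jog_arm", "arguments": {"motion": [[0.65, 0.4, 0, -0.2, 0], [0.2, 0.4, 0, -0.2, 0], [0.2, 0.4, 0, -0.2, 0], [0.2, 0.4, 0, -0.2, 0], [0.2, 0.4, 0, -0.2, 0]]}}

```text
t: 8.18
tool_pos: [0.5955, -0.0975, 0.0313]
ee_rot: [3.141, -0.003, 0.01]
force: [0.6, -0.6, 3.1]
width: 0.452
```

Run:
```python
from h import *
s=sense();print(s["tool_pos"],s["ee_rot"],s["force"],s["width"])
snap("scene","s11",(190,180,350,300),5)
```

```text
[ 0.59546419 -0.09746302  0.0313022 ] [ 3.14064012e+00 -2.50667707e-03  9.75770732e-03] [ 0.59731138 -0.56440018  3.09080639] 0.4524217338597533
```

View pics/s11.png

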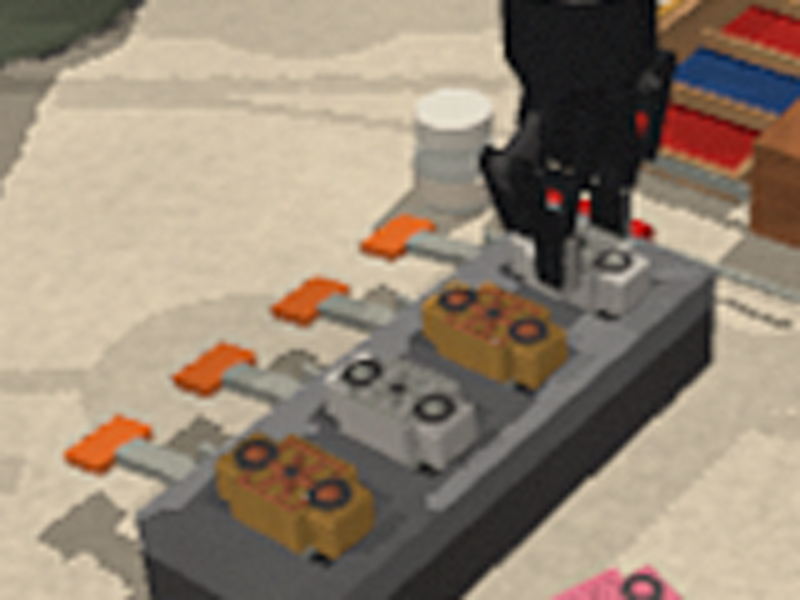

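Emit:
{"name": "jog_arm", "arguments": {"motion": [[0.2, 0, 0, 2, 0], [0.2, 0, 0, 5, 0], [0.2, 0, 0, 9, 0], [0.2, 0, 0, 10, 0]]}}

```text
t: 8.57
tool_pos: [0.5965, -0.0976, 0.1354]
ee_rot: [3.14, -0.006, 0.01]
force: [1.2, -0.3, -1.1]
width: 0.448
```

Emit:
{"name": "jog_arm", "arguments": {"motion": [[0.2, -1, 4, 0, 1], [0.2, -2, 8, 0, 2], [0.2, -3, 12, 0, 2], [0.2, -5, 16, 0, 2], [0.2, -6, 20, 0, 2], [0.2, -7.5, 24, 0, 2], [0.2, -7.5, 27.5, 0, 2], [0.2, -7.5, 27.5, 0, 2], [0.2, -7.5, 27.5, 0, 2]]}}

```text
t: 9.32
tool_pos: [0.5237, 0.1393, 0.1301]
ee_rot: [-3.11, 0.001, 0.105]
force: [0.6, -1.0, -2.2]
width: 0.447
```

Run:
```python
from h import *
s=sense();print(s["tool_pos"],s["ee_rot"],s["force"],s["width"])
snap("wrist","w12")
snap("side","d12",(200,190,400,340),4)
```

```text
[0.52371083 0.13930888 0.13005551] [-3.11005214e+00  6.10165989e-04  1.04676952e-01] [ 0.57922568 -0.96172959 -2.19358522] 0.4466990769624209
```

View pics/w12.png

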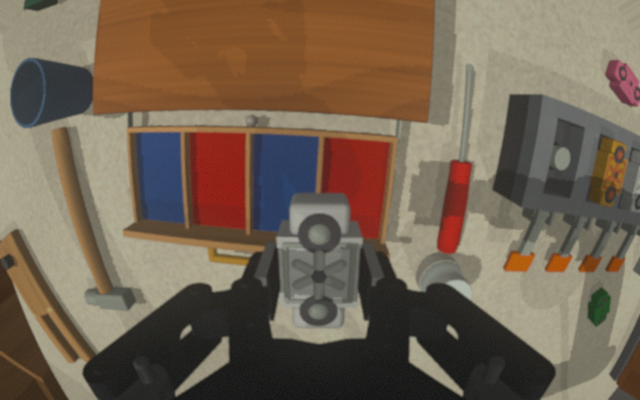

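View pics/d12.png

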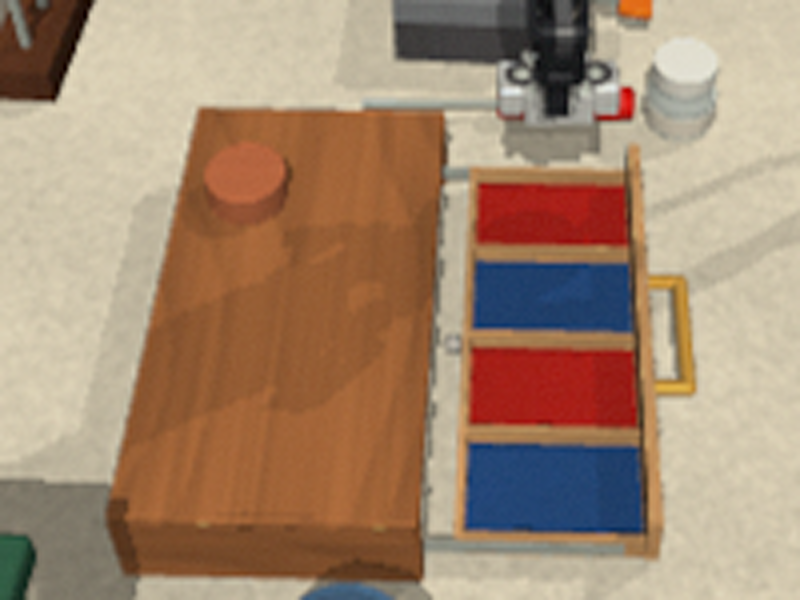

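Emit:
{"name": "jog_arm", "arguments": {"motion": [[0.2, 0, 0, 0, 0], [0.2, 0, 0, 0, 0], [0.2, 0, 0, 0, 0], [0.2, 0, 0, 0, 0]]}}

```text
t: 9.75
tool_pos: [0.5234, 0.1384, 0.1301]
ee_rot: [-3.11, 0.001, 0.103]
force: [0.1, -0.4, -2.1]
width: 0.445
```

Run:
```python
from h import *
s=sense();print(s["tool_pos"],s["ee_rot"],s["force"],s["width"])
c=snap("wrist","w13")
im=cv2.imread('pics/w13.png')
th=.043
for n,y in zip("brBR",(.1035,.0345,-.0345,-.1035)):
    for sx in(-1,1):
        for sy in(-1,1):
            l=np.array([sx*.0515,y+sy*.0325]); P=[.516+l[0]*np.cos(th)-l[1]*np.sin(th),.2125+l[1]*np.cos(th)+l[0]*np.sin(th),.012]
            u=projf(c,[P])[0]; cv2.drawMarker(im,tuple(int(v) for v in u.round()),(255,255,0),0,7,1)
cv2.imwrite('pics/w13m.png',im)
```

```text
[0.52335676 0.13840865 0.13011517] [-3.10989845e+00  1.09302530e-03  1.03049255e-01] [ 0.051727   -0.41663997 -2.09216711] 0.44452810076720806
```

View pics/w13m.png

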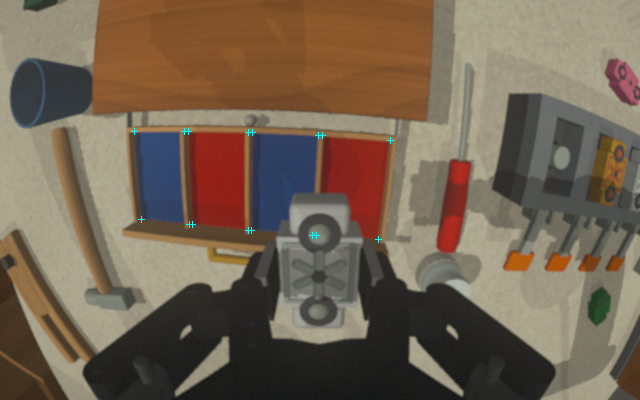

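Emit:
{"name": "jog_arm", "arguments": {"motion": [[0.2, 0, 0, 0, 7], [0.2, 0, 0, 0, 14], [0.2, 0, 0, 0, 21], [0.2, 0, 0, 0, 28], [0.2, 0, 0, 0, 35], [0.2, 0, 0, 0, 42], [0.2, 0, 0, 0, 49], [0.2, 0, 0, 0, 56], [0.2, 0, 0, 0, 63], [0.2, 0, 0, 0, 70], [0.2, 0, 0, 0, 77], [0.2, 0, 0, 0, 84]]}}

```text
t: 10.8
tool_pos: [0.5233, 0.1389, 0.1302]
ee_rot: [-3.11, 0.001, 1.576]
force: [0.1, -0.1, -2.5]
width: 0.45
```

Emit:
{"name": "jog_arm", "arguments": {"motion": [[0.2, 0, 0, 0, 7], [0.2, 0, 0, 0, 14], [0.2, 0, 0, 0, 21], [0.2, 0, 0, 0, 28], [0.2, 0, 0, 0, 35], [0.2, 0, 0, 0, 42], [0.2, 0, 0, 0, 49], [0.2, 0, 0, 0, 56], [0.2, 0, 0, 0, 63], [0.2, 0, 0, 0, 70], [0.2, 0, 0, 0, 77], [0.2, 0, 0, 0, 84]]}}

```text
t: 11.8
tool_pos: [0.5232, 0.139, 0.1302]
ee_rot: [-3.11, 0.001, 3.042]
force: [-1.0, -0.1, -2.1]
width: 0.447
```

Run:
```python
from h import *
s=sense();print(s["joint_positions"],s["tool_pos"],s["ee_rot"],s["force"],s["width"])
```

```text
[ 0.14292144  0.37072283 -0.30375579  0.90305587 -0.03108176  0.24245278] [0.52320432 0.13898309 0.13022223] [-3.10980243e+00  9.19837319e-04  3.04218066e+00] [-0.97046516 -0.14228203 -2.06180582] 0.4474446595269479
```

Emit:
{"name": "jog_arm", "arguments": {"motion": [[0.2, -0.3, 2, 0, 7], [0.2, -0.7, 3.9, 0, 8.1], [0.2, -0.7, 3.9, 0, 8.1], [0.2, -0.7, 3.9, -4, 8.1], [0.2, -0.7, 3.9, -8, 8.1], [0.2, -0.7, 3.9, -8, 8.1], [0.2, -0.7, 3.9, -8, 8.1]]}}

```text
t: 12.38
tool_pos: [0.5137, 0.1772, 0.0487]
ee_rot: [-3.109, -0.005, -3.106]
force: [-0.6, -0.2, -1.4]
width: 0.453
```

Run:
```python
from h import *
s=sense();print(s["joint_positions"],s["tool_pos"],s["ee_rot"],s["force"],s["width"])
snap("wrist","w14")
snap("side","d14",(200,190,400,340),4)
```

```text
[ 0.21627282  0.46711348 -0.3906494   0.72381018 -0.03164573  0.18067404] [0.51366007 0.17720665 0.04873479] [-3.10852614 -0.00491591 -3.10590462] [-0.55545133 -0.18196703 -1.37695259] 0.45281419647050164
```

View pics/w14.png

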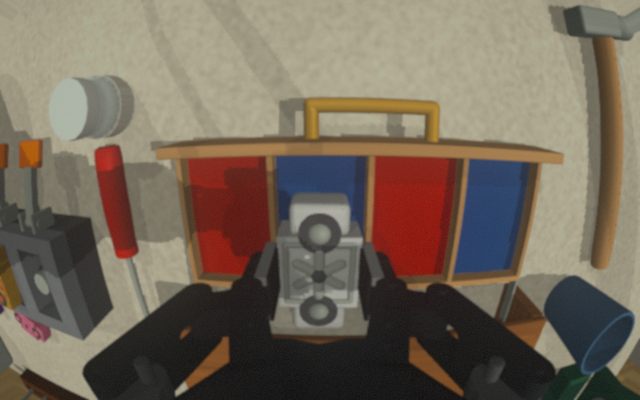

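View pics/d14.png

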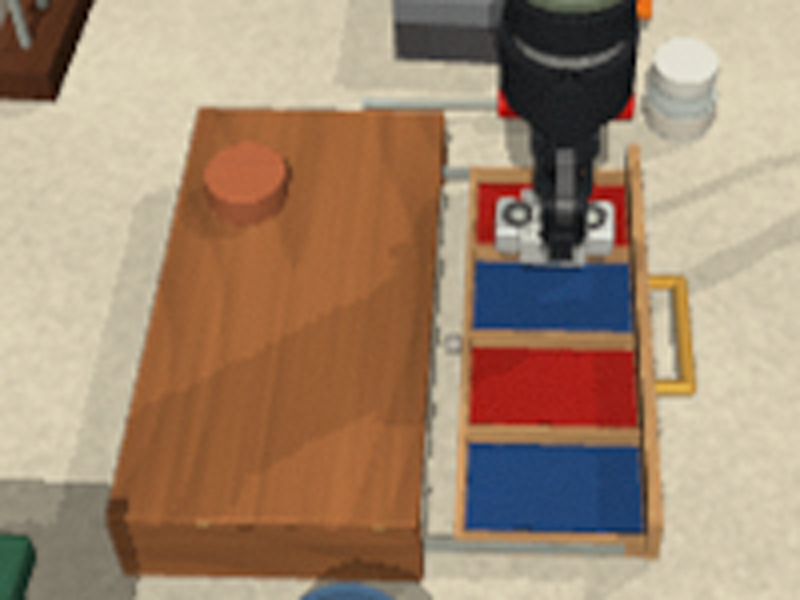

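Emit:
{"name": "jog_arm", "arguments": {"motion": [[0.2, 0.2, 0, -3, 0], [0.2, 0.2, 0, -5, 0], [0.2, 0.2, 0, -5.7, 0], [0.2, 0.2, 0, -5.9, 0], [0.2, 0.2, 0, -5.9, 0]]}}

```text
t: 12.9
tool_pos: [0.5192, 0.1782, -0.0075]
ee_rot: [-3.11, 0.002, -3.106]
force: [0.0, 0.2, -1.5]
width: 0.449
```

Run:
```python
from h import *
s=sense();print(s["tool_pos"],s["ee_rot"],s["force"],s["width"])
snap("side","d15",(200,190,400,340),4)
snap("scene","s15",(280,140,440,260),5)
```

```text
[ 0.51922023  0.1782194  -0.00747212] [-3.10997893e+00  2.49109385e-03 -3.10552810e+00] [ 1.29001666e-03  2.45483925e-01 -1.49134792e+00] 0.4492901540100958
```

View pics/s15.png

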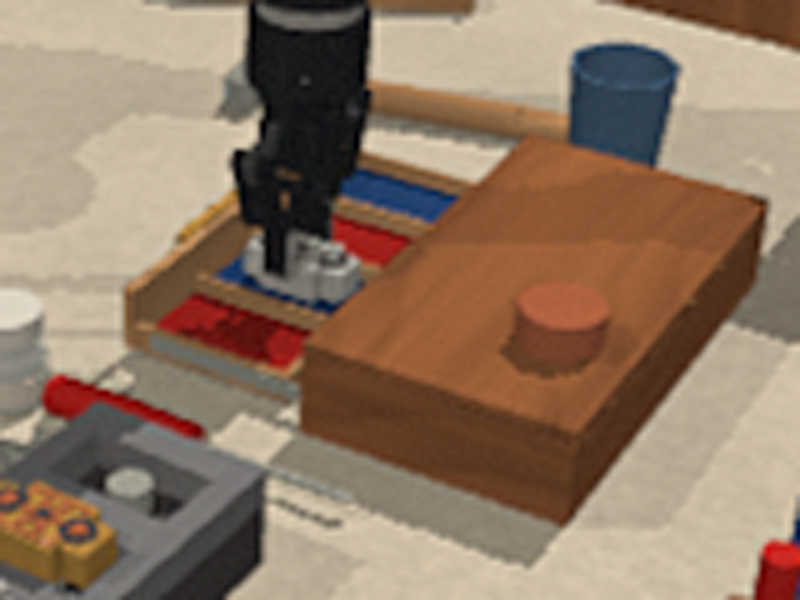

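View pics/d15.png

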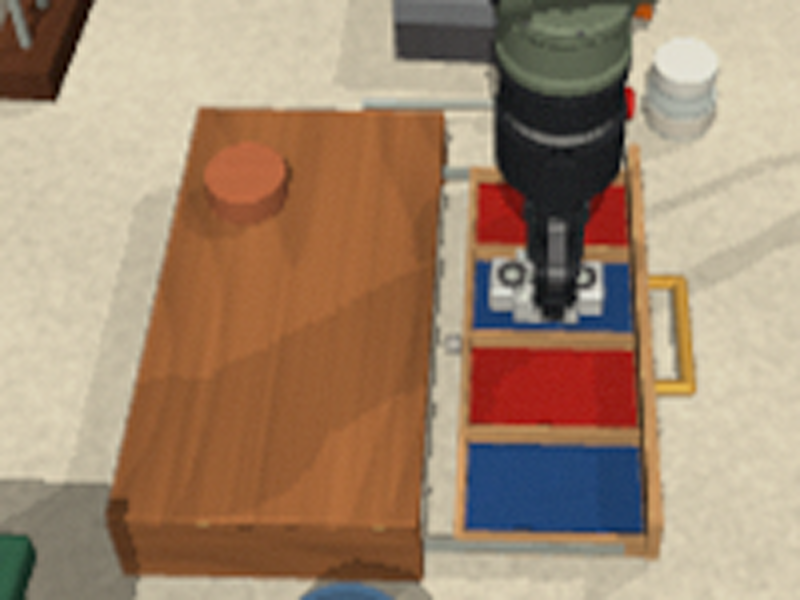

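Emit:
{"name": "jog_arm", "arguments": {"motion": [[0.2, -0.1, 0, -0.3, 0], [0.2, -0.2, 0, -0.6, 0], [0.2, -0.2, 0, -0.6, 0]]}}

```text
t: 13.25
tool_pos: [0.5172, 0.1784, -0.0137]
ee_rot: [-3.11, 0.003, -3.105]
force: [0.8, 0.6, 2.0]
width: 0.45
```

Run:
```python
from h import *
s=sense();print(s["tool_pos"],s["ee_rot"],s["force"],s["width"])
```

```text
[ 0.5171823   0.17837297 -0.01374959] [-3.11016558  0.00322433 -3.10529475] [0.77093596 0.57305768 2.01184446] 0.4500920572304128
```

Emit:
{"name": "jog_arm", "arguments": {"motion": [[0.62, 0, 0, 0, 0], [0.62, 0, 0, 0.2, 0], [0.62, 0, 0, 0.4, 0], [0.62, 0, 0, 3, 0], [0.62, 0, 0, 7, 0], [0.62, 0, 0, 11, 0]]}}

```text
t: 13.75
tool_pos: [0.5146, 0.1778, 0.0955]
ee_rot: [-3.109, -0.002, -3.105]
force: [0.4, 1.0, -0.3]
width: 0.622
```

Run:
```python
from h import *
s=sense();print(s["tool_pos"],s["ee_rot"],s["force"],s["width"])
snap("side","d16",(200,190,400,340),4)
```

```text
[0.51458769 0.17775028 0.09548983] [-3.10912492e+00 -2.48641558e-03 -3.10541264e+00] [ 0.38527878  1.04372111 -0.34215092] 0.6224692691047236
```

View pics/d16.png

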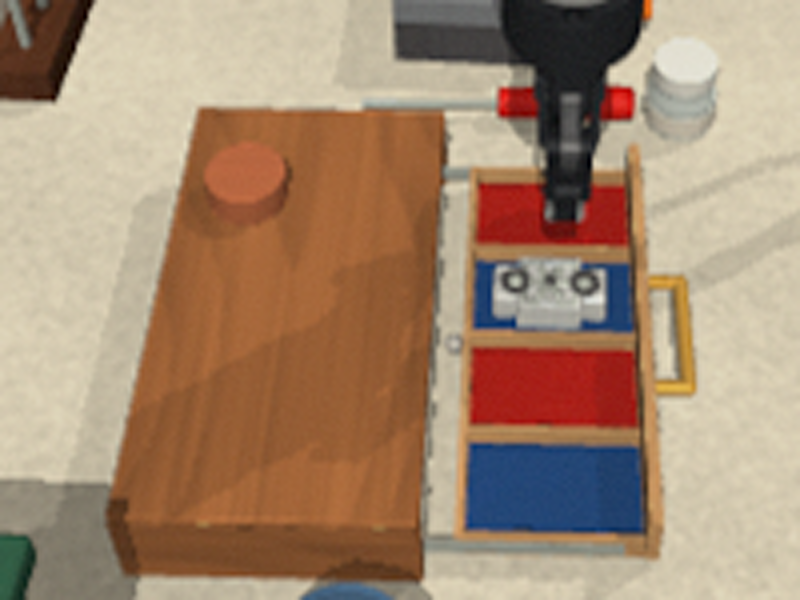

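Emit:
{"name": "jog_arm", "arguments": {"motion": [[0.65, 0, -1, 2, 0], [0.65, 1, -5, 2, -1.6], [0.65, 2, -9, 2, -1.6], [0.65, 3, -13, 2, -1.6], [0.65, 4, -17, 2, -1.6], [0.65, 5, -21, 2, -1.6], [0.65, 6, -25, 2, -1.6], [0.65, 7, -29, 1, -1.6], [0.65, 7.6, -33, 0, -1.6], [0.65, 7.6, -34.7, -1, -1.6], [0.65, 7.6, -34.7, -2, -1.6], [0.65, 7.6, -34.7, -2, -1.6]]}}

```text
t: 14.8
tool_pos: [0.5903, -0.1693, 0.0729]
ee_rot: [-3.112, -0.003, -3.136]
force: [-0.7, 0.9, 0.7]
width: 0.65
```

```bash
cat > pk.py <<'E'
from h import *
import sys
s=sense();print(s["t"],s["tool_pos"],s["ee_rot"],s["force"],s["width"])
c=snap("wrist",sys.argv[1]);K=sense()["tool_pos"];print(K)
E
python3 pk.py w17
```

```text
14.8 [ 0.59030926 -0.16925831  0.07289032] [-3.11168601e+00 -2.56710759e-03 -3.13560085e+00] [-0.73599231  0.89643637  0.67258581] 0.6504258144335313
[ 0.59067698 -0.16818664  0.0738928 ]
```

View pics/w17.png

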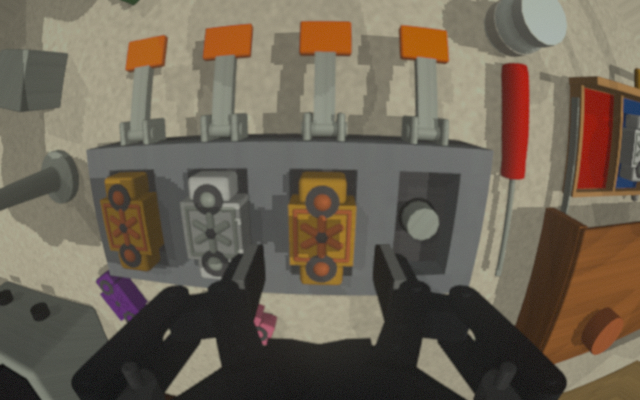

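Emit:
{"name": "jog_arm", "arguments": {"motion": [[0.65, 0.1, 0, -2, 0], [0.65, 0.1, 0, -4, 0], [0.65, 0.1, 0, -4.6, 0], [0.65, 0.1, 0, -4.6, 0], [0.2, 0.1, 0, -4.6, 0], [0.2, 0.1, 0, -4.6, 0], [0.2, 0.1, 0, -4.6, 0], [0.2, 0.1, 0, -4.6, 0]], "squeeze": 60}}

```text
t: 15.52
tool_pos: [0.5941, -0.1686, 0.0305]
ee_rot: [-3.11, 0.003, -3.133]
force: [-0.6, 2.2, 2.6]
width: 0.45
```

Run:
```python
from h import *
s=sense();print(s["tool_pos"],s["ee_rot"],s["force"],s["width"])
snap("scene","s18",(190,180,350,300),5)
```

```text
[ 0.59410518 -0.16859976  0.03051944] [-3.10994517e+00  2.97399759e-03 -3.13280252e+00] [-0.59628333  2.16439097  2.63025575] 0.4502475578416428
```

View pics/s18.png

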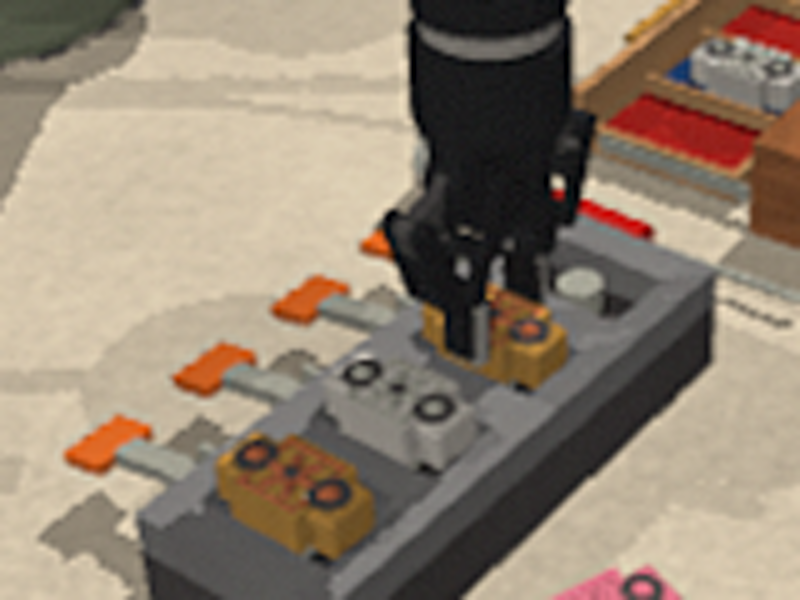

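Emit:
{"name": "jog_arm", "arguments": {"motion": [[0.2, 0, 0, 1.5, 0], [0.2, 0, 0, 4, 0], [0.2, 0, 0, 8, 0], [0.2, 0, 3, 10, 0], [0.2, -1, 7, 10, 1.9], [0.2, -2, 11, 10, 1.9], [0.2, -3, 15, 10, 1.9], [0.2, -4, 19, 10, 1.9], [0.2, -5, 23, 10, 1.9], [0.2, -6, 27, 10, 1.9], [0.2, -6, 27, 10, 1.9], [0.2, -6, 27, 10, 1.9]]}}

```text
t: 16.57
tool_pos: [0.5324, 0.103, 0.1294]
ee_rot: [-3.109, 0.001, -3.096]
force: [-0.3, -1.3, -2.6]
width: 0.451
```

```bash
python3 pk.py w19; python3 -c "
from h import *
snap('side','d19')"
```

```text
16.5667 [0.53237937 0.1030202  0.12936028] [-3.10918014e+00  8.42312968e-04 -3.09568903e+00] [-0.25009424 -1.25159704 -2.61880582] 0.4510799087117715
[0.53310664 0.10158458 0.12936469]
```

View pics/w19.png

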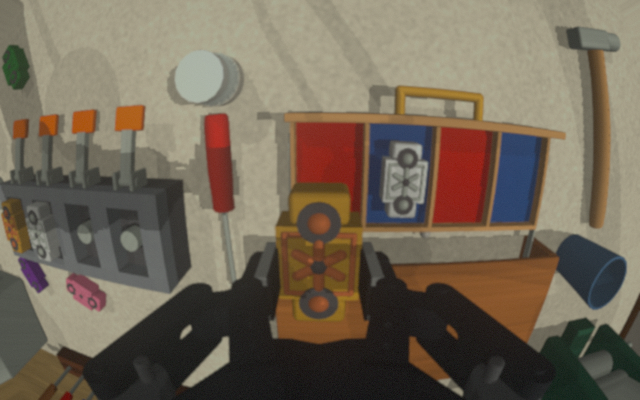

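Emit:
{"name": "jog_arm", "arguments": {"motion": [[0.2, -0.8, 4, 0, -0.3], [0.2, -1.2, 8, 0, -0.3], [0.2, -1.8, 12, 0, -0.3], [0.2, -1.8, 14.4, 0, -0.3], [0.2, -1.8, 14.4, -3, -0.3], [0.2, -1.8, 14.4, -7, -0.3], [0.2, -1.8, 14.4, -10, -0.3], [0.2, -1.8, 14.4, -10, -0.3], [0.2, -1.8, 14.4, -10, -0.3]]}}

```text
t: 17.42
tool_pos: [0.5142, 0.2431, 0.028]
ee_rot: [-3.108, -0.003, -3.108]
force: [0.3, -0.7, -1.7]
width: 0.452
```

Run:
```python
from h import *
s=sense();print(s["tool_pos"],s["ee_rot"],s["force"],s["width"])
snap("side","d20",(200,190,400,340),4)
print(sense()["tool_pos"])
```

```text
[0.51424993 0.24310338 0.02796034] [-3.10822863 -0.003123   -3.10782663] [ 0.31432816 -0.749246   -1.66989987] 0.4517145420801711
[0.51615575 0.24392995 0.02983648]
```

View pics/d20.png

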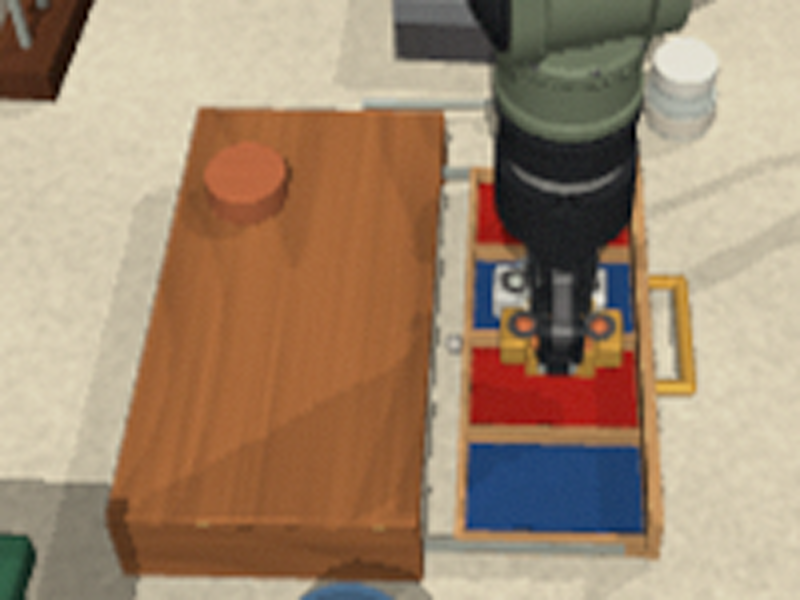

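Emit:
{"name": "jog_arm", "arguments": {"motion": [[0.2, -0.1, 0.3, -2, 0], [0.2, -0.2, 0.3, -3.5, 0], [0.2, -0.2, 0.3, -4.1, 0], [0.2, -0.2, 0.3, -4.4, 0], [0.2, -0.2, 0.3, -4.4, 0]]}}

```text
t: 17.88
tool_pos: [0.5144, 0.248, -0.0136]
ee_rot: [-3.11, 0.003, -3.106]
force: [-0.4, 0.1, -2.2]
width: 0.445
```

Run:
```python
from h import *
s=sense();print(s["tool_pos"],s["ee_rot"],s["force"],s["width"])
```

```text
[ 0.51440376  0.24804104 -0.01361722] [-3.11021582e+00  2.62001780e-03 -3.10611939e+00] [-0.36621165  0.11002342 -2.16340297] 0.4454871626254325
```

Emit:
{"name": "jog_arm", "arguments": {"motion": [[0.2, 0, 0, -0.1, 0], [0.62, 0, 0, 0, 0], [0.62, 0, 0, 0.2, 0], [0.62, 0, 0, 0.4, 0], [0.62, 0, 0, 3, 0], [0.62, 0, 0, 7, 0], [0.62, 0, -1, 11, 0], [0.62, 0, -5, 12, 0], [0.62, 0, -9, 12, 0], [0.62, 0, -13, 12, 0], [0.62, 0, -17, 12, 0], [0.62, 0, -17, 12, 0]]}}

```text
t: 18.88
tool_pos: [0.5137, 0.0721, 0.1063]
ee_rot: [-3.107, 0.003, -3.113]
force: [-0.2, 0.2, 0.5]
width: 0.621
```

Run:
```python
from h import *
s=sense();print(s["tool_pos"],s["ee_rot"],s["force"],s["width"])
snap("side","d21",(200,190,400,340),4)
```

```text
[0.51366304 0.07214257 0.10630159] [-3.10675403e+00  2.51020119e-03 -3.11280401e+00] [-0.18802625  0.151201    0.45732767] 0.6213209458018489
```

View pics/d21.png

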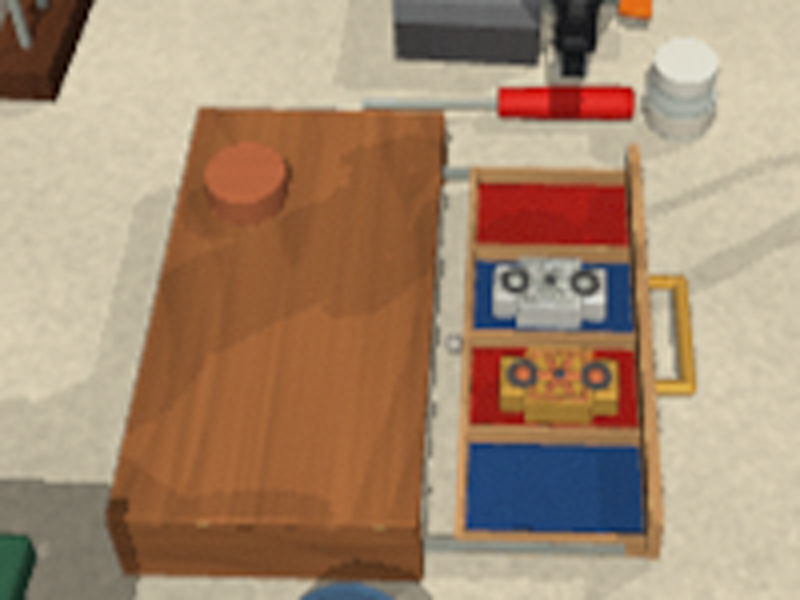

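Emit:
{"name": "jog_arm", "arguments": {"motion": [[0.65, 1, -4, 0, -1.6], [0.65, 2, -8, 0, -1.6], [0.65, 3, -12, 0, -1.6], [0.65, 4, -16, 0, -1.6], [0.65, 5, -20, 0, -1.6], [0.65, 6, -24, 0, -1.6], [0.65, 7, -28, 0, -1.6], [0.65, 7.6, -31.3, -1, -1.6], [0.65, 7.6, -31.3, -3.2, -1.6], [0.65, 7.6, -31.3, -3.2, -1.6], [0.65, 7.6, -31.3, -3.2, -1.6]]}}

```text
t: 19.85
tool_pos: [0.5881, -0.2331, 0.0721]
ee_rot: [-3.112, -0.002, -3.132]
force: [0.6, 0.1, 0.6]
width: 0.65
```

```bash
python3 pk.py w22
```

```text
19.85 [ 0.58813316 -0.23310689  0.07210185] [-3.11214612e+00 -2.16835940e-03 -3.13239829e+00] [0.59702982 0.13920224 0.62072291] 0.6497716975008925
[ 0.58896901 -0.23304016  0.07324824]
```

View pics/w22.png

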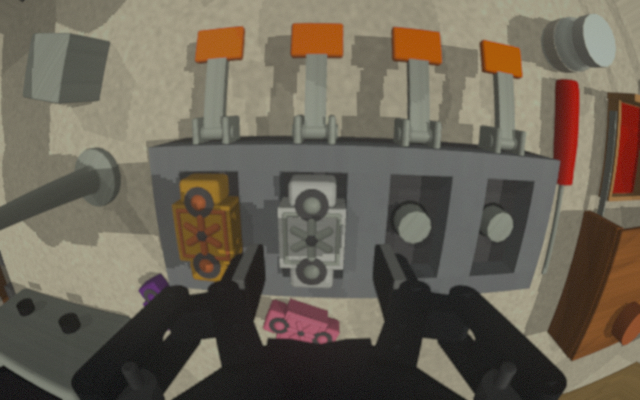

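Emit:
{"name": "jog_arm", "arguments": {"motion": [[0.65, 0.1, -0.7, 0, 0], [0.65, 0.1, -0.7, -2, 0], [0.65, 0.1, -0.7, -4, 0], [0.65, 0.1, -0.7, -4.5, 0], [0.65, 0.1, -0.7, -4.5, 0], [0.2, 0.1, -0.7, -4.5, 0], [0.2, 0.1, -0.7, -4.5, 0], [0.2, 0.1, -0.7, -4.5, 0], [0.2, 0.1, -0.7, -4.5, 0]]}}

```text
t: 20.65
tool_pos: [0.5912, -0.2402, 0.0297]
ee_rot: [-3.112, 0.003, -3.132]
force: [-0.2, 6.2, 2.2]
width: 0.448
```

Run:
```python
from h import *
s=sense();print(s["tool_pos"],s["ee_rot"],s["force"],s["width"])
snap("scene","s23",(190,180,350,300),5)
```

```text
[ 0.59117219 -0.24020204  0.02971263] [-3.11227285  0.00318337 -3.13191541] [-0.24767698  6.16052363  2.22738052] 0.44817137851811367
```

View pics/s23.png

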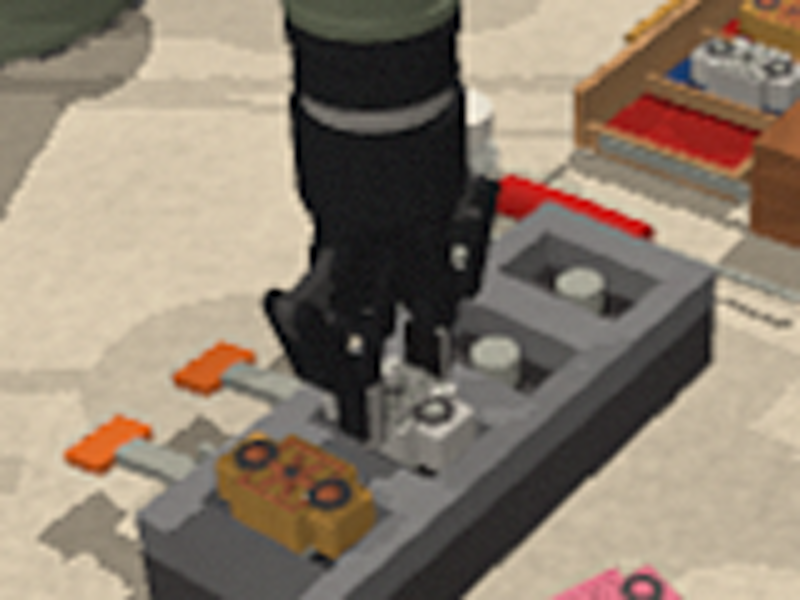

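Emit:
{"name": "jog_arm", "arguments": {"motion": [[0.2, 0, 0, 1.5, 0], [0.2, 0, 0, 4, 0], [0.2, 0, 0, 8, 0], [0.2, 0, 3, 10, 0], [0.2, -0.5, 7, 10, 1.8], [0.2, -1, 11, 10, 1.8], [0.2, -1.5, 15, 10, 1.8], [0.2, -2, 19, 10, 1.8], [0.2, -3, 23, 10, 1.8], [0.2, -4, 27, 10, 1.8], [0.2, -5, 31, 10, 1.8], [0.2, -6, 35, 10, 1.8]]}}

```text
t: 21.7
tool_pos: [0.5301, 0.1097, 0.1295]
ee_rot: [-3.109, 0.003, -3.102]
force: [0.6, 0.6, -2.2]
width: 0.451
```

Emit:
{"name": "jog_arm", "arguments": {"motion": [[0.2, -0.5, 4, 0, 0], [0.2, -1, 8, 0, 0], [0.2, -1.4, 12, 0, 0], [0.2, -1.7, 16, 0, 0], [0.2, -1.9, 20.5, 0, 0], [0.2, -1.9, 20.5, 0, 0], [0.2, -1.9, 20.5, 0, 0], [0.2, -1.9, 20.5, -2, 0]]}}

```text
t: 22.37
tool_pos: [0.5141, 0.3145, 0.1122]
ee_rot: [-3.112, 0.008, -3.101]
force: [0.7, -0.5, -2.8]
width: 0.449
```

Run:
```python
from h import *
s=sense();print(s["tool_pos"],s["ee_rot"],s["force"],s["width"])
snap("wrist","w24")
print(sense()["tool_pos"])
```

```text
[0.51410965 0.3144928  0.11224703] [-3.11155795  0.00846331 -3.10053717] [ 0.68449968 -0.47382599 -2.79335336] 0.44917469403758703
[0.51089686 0.31216432 0.10617935]
```

View pics/w24.png

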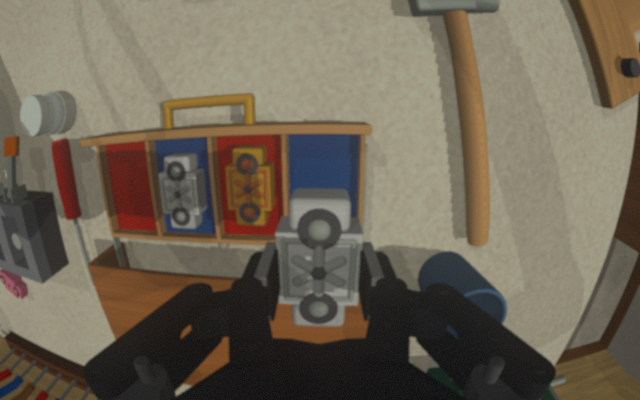

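Run:
```python
from h import *
c=load("side0")
for p in((268,345),(305,345),(286,340),(286,382)): print(atz(c,p,.09 if p[1]<380 else 0).round(3))
c=load("w24")
for p in((445,268),(490,300),(420,275)): print(atz(c,p,.09,True).round(3))
```

```text
[0.648 0.441 0.09 ]
[0.575 0.436 0.09 ]
[0.614 0.429 0.09 ]
[0.613 0.475 0.   ]
[0.551 0.414 0.09 ]
[0.585 0.467 0.09 ]
[0.558 0.394 0.09 ]
```

Emit:
{"name": "jog_arm", "arguments": {"motion": [[0.2, 0, 0.1, -3, 0], [0.2, 0, 0.1, -6, 0], [0.2, 0, 0.1, -8, 0], [0.2, 0, 0.1, -8, 0], [0.2, 0, 0.1, -8, 0]]}}

```text
t: 22.83
tool_pos: [0.5105, 0.3123, 0.0279]
ee_rot: [-3.108, -0.002, -3.104]
force: [0.5, 0.8, -1.3]
width: 0.449
```

Run:
```python
from h import *
s=sense();print(s["tool_pos"],s["ee_rot"],s["force"],s["width"])
snap("side","d25",(200,190,400,340),4)
print(sense()["tool_pos"])
```

```text
[0.51047234 0.31226104 0.02787429] [-3.10813045e+00 -1.59911122e-03 -3.10360840e+00] [ 0.54410285  0.83908782 -1.31297783] 0.4486053376737822
[0.51187528 0.31318319 0.02926959]
```

View pics/d25.png

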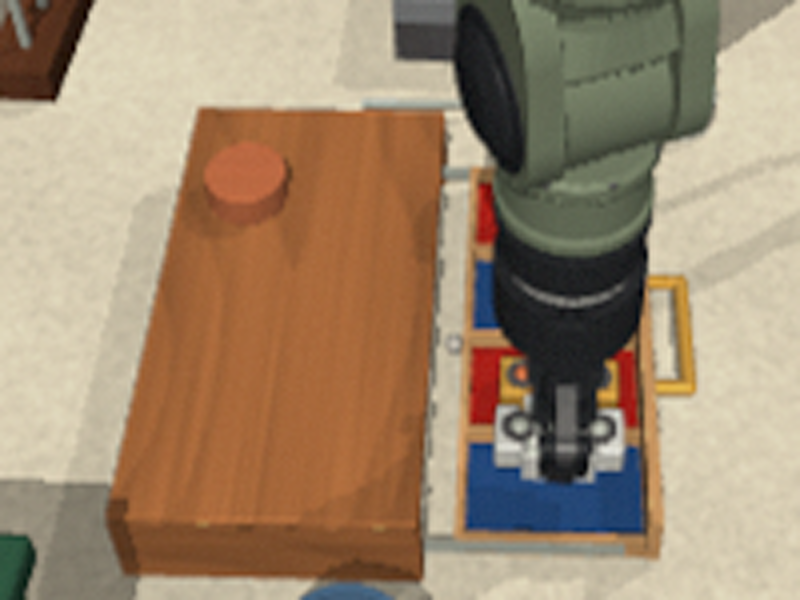

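Emit:
{"name": "jog_arm", "arguments": {"motion": [[0.2, 0, 0.1, -2, 0], [0.2, 0, 0.1, -3.5, 0], [0.2, 0, 0.1, -4.2, 0], [0.2, 0, 0.1, -4.4, 0], [0.2, 0, 0.1, -4.4, 0]]}}

```text
t: 23.3
tool_pos: [0.5118, 0.3151, -0.0149]
ee_rot: [-3.11, 0.002, -3.102]
force: [-0.2, 0.2, -2.0]
width: 0.448
```

Emit:
{"name": "jog_arm", "arguments": {"motion": [[0.62, 0, 0, 0, 0], [0.62, 0, 0, 0.2, 0], [0.62, 0, 0, 0.4, 0], [0.62, 0, 0, 3, 0], [0.62, 0, 0, 7, 0], [0.62, 0, -1, 11, 0], [0.62, 0, -5, 12, 0], [0.62, 0, -9, 12, 0], [0.62, 0, -13, 12, 0], [0.62, 0, -17, 12, 0], [0.62, 0, -21, 12, 0], [0.62, 0, -25, 12, 0]]}}

```text
t: 24.3
tool_pos: [0.5116, 0.0634, 0.1055]
ee_rot: [-3.11, 0.003, -3.101]
force: [0.2, -0.2, 0.4]
width: 0.617
```

Run:
```python
from h import *
s=sense();print(s["tool_pos"],s["ee_rot"],s["force"],s["width"])
snap("side","d26",(200,190,400,340),4)
print(sense()["tool_pos"])
```

```text
[0.51156663 0.063441   0.10553738] [-3.10960349  0.00332761 -3.10131849] [ 0.22415161 -0.20743625  0.38830721] 0.6165226930205833
[0.51171876 0.05637561 0.10546588]
```

View pics/d26.png

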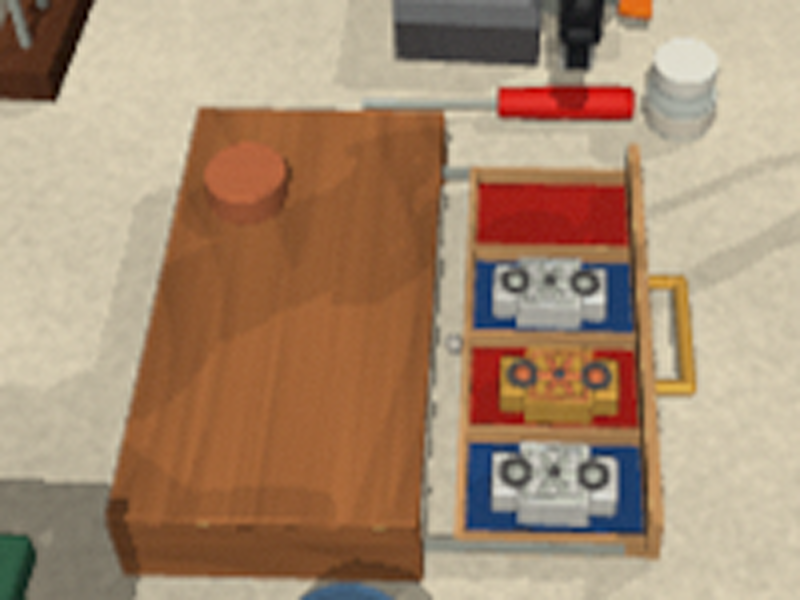

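Emit:
{"name": "jog_arm", "arguments": {"motion": [[0.65, 1, -4, 0, -1.8], [0.65, 2, -8, 0, -1.8], [0.65, 3, -12, 0, -1.8], [0.65, 4, -16, 0, -1.8], [0.65, 5, -20, 0, -1.8], [0.65, 6, -24, 0, -1.8], [0.65, 7, -28, 0, -1.8], [0.65, 7.7, -32, 0, -1.8], [0.65, 7.9, -36.2, 0, -1.8], [0.65, 7.9, -36.2, -2, -1.8], [0.65, 7.9, -36.2, -3.2, -1.8], [0.65, 7.9, -36.2, -3.2, -1.8]]}}

```text
t: 25.35
tool_pos: [0.588, -0.2956, 0.0694]
ee_rot: [-3.113, -0.003, -3.134]
force: [-0.8, 1.7, -1.1]
width: 0.648
```

```bash
python3 pk.py w27
```

```text
25.35 [ 0.58800672 -0.29557913  0.06942446] [-3.11302373 -0.00337345 -3.13391432] [-0.76478177  1.6501685  -1.08639424] 0.6482667520039979
[ 0.58864458 -0.29510209  0.07072511]
```

View pics/w27.png

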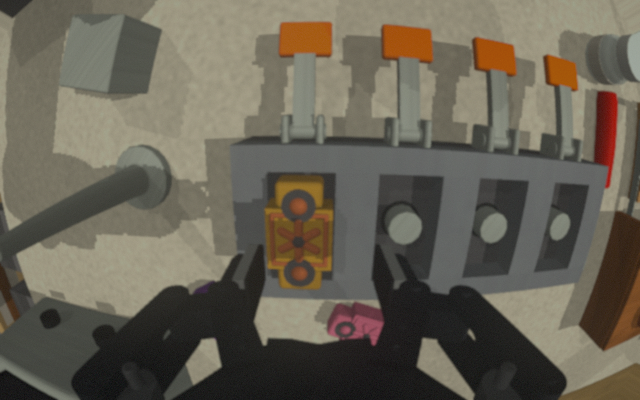

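Emit:
{"name": "jog_arm", "arguments": {"motion": [[0.65, 0.2, -1.4, 0, 0], [0.65, 0.2, -1.4, 0, 0], [0.65, 0.2, -1.4, -2, 0], [0.65, 0.2, -1.4, -3.7, 0], [0.65, 0.2, -1.4, -4.2, 0], [0.65, 0.2, -1.4, -4.2, 0], [0.2, 0.2, -1.4, -4.2, 0], [0.2, 0.2, -1.4, -4.2, 0], [0.2, 0.2, -1.4, -4.2, 0], [0.2, 0.2, -1.4, -4.2, 0]]}}

```text
t: 26.23
tool_pos: [0.5929, -0.3102, 0.0315]
ee_rot: [-3.11, 0.003, -3.133]
force: [-0.2, 4.7, 4.8]
width: 0.445
```

Run:
```python
from h import *
s=sense();print(s["tool_pos"],s["ee_rot"],s["force"],s["width"])
snap("scene","s28",(190,180,350,300),5)
```

```text
[ 0.59291075 -0.31023953  0.03152661] [-3.11041906e+00  2.59025421e-03 -3.13264509e+00] [-0.23927893  4.6508996   4.75454467] 0.4453972341122885
```

View pics/s28.png

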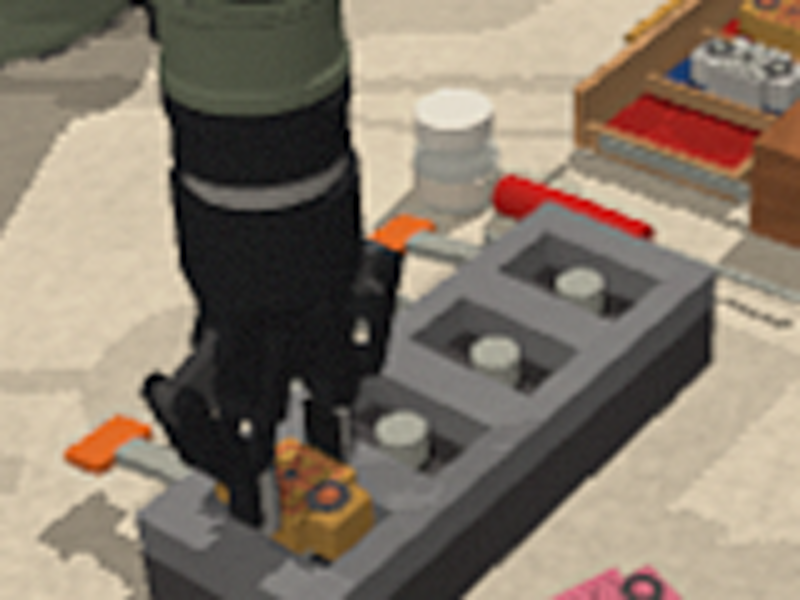

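Emit:
{"name": "jog_arm", "arguments": {"motion": [[0.2, 0, 0, 1.5, 0], [0.2, 0, 0, 4, 0], [0.2, 0, 0, 8, 0], [0.2, 0, 3, 10, 0], [0.2, -0.5, 7, 10, 1.8], [0.2, -1, 11, 10, 1.8], [0.2, -1.5, 15, 10, 1.8], [0.2, -2, 19, 10, 1.8], [0.2, -3, 23, 10, 1.8], [0.2, -4, 27, 10, 1.8], [0.2, -5, 31, 10, 1.8], [0.2, -6, 35, 10, 1.8]]}}

```text
t: 27.28
tool_pos: [0.5318, 0.0402, 0.1304]
ee_rot: [-3.109, 0.002, -3.103]
force: [0.5, 0.1, -2.0]
width: 0.45
```

Emit:
{"name": "jog_arm", "arguments": {"motion": [[0.2, -0.5, 4, 0, 0], [0.2, -1.2, 6.8, 0, 0], [0.2, -1.4, 6.8, 0, 0], [0.2, -1.4, 6.8, 0, 0], [0.2, -1.4, 6.8, 0, 0], [0.2, -1.4, 6.8, -2, 0], [0.2, -1.4, 6.8, -2, 0]]}}

```text
t: 27.87
tool_pos: [0.5172, 0.1053, 0.108]
ee_rot: [-3.109, -0.002, -3.104]
force: [-1.5, -0.4, -2.4]
width: 0.45
```

Run:
```python
from h import *
s=sense();print(s["tool_pos"],s["ee_rot"],s["force"],s["width"])
snap("wrist","w29")
print(sense()["tool_pos"])
```

```text
[0.51715901 0.10531901 0.10799546] [-3.10891054e+00 -2.03576913e-03 -3.10429406e+00] [-1.52818066 -0.44475218 -2.42262438] 0.44984088346679885
[0.51709027 0.10539982 0.10890446]
```

View pics/w29.png

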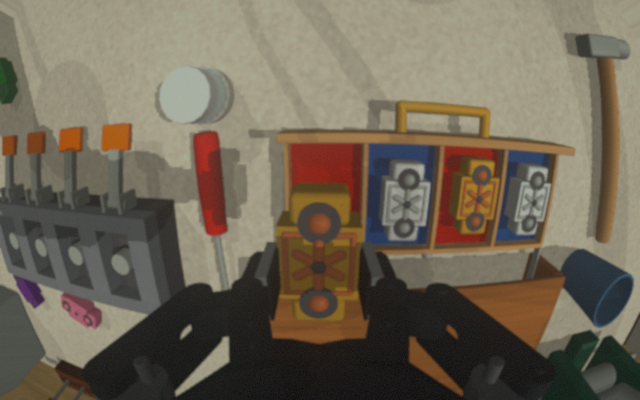

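Emit:
{"name": "jog_arm", "arguments": {"motion": [[0.2, 0.1, 0.3, -3, 0], [0.2, 0.1, 0.3, -6, 0], [0.2, 0.1, 0.3, -9, 0], [0.2, 0.1, 0.3, -11, 0], [0.2, 0.1, 0.3, -12, 0], [0.2, 0.1, 0.3, -12.3, 0], [0.2, 0.1, 0.3, -12.3, 0]]}}

```text
t: 28.5
tool_pos: [0.5194, 0.1095, -0.0127]
ee_rot: [-3.11, 0.0, -3.103]
force: [0.0, -0.3, -2.3]
width: 0.446
```

Run:
```python
from h import *
s=sense();print(s["tool_pos"],s["ee_rot"],s["force"],s["width"])
snap("side","d30",(200,190,400,340),4)
```

```text
[ 0.51944104  0.10945154 -0.01268874] [-3.10954726e+00  4.39164155e-04 -3.10296959e+00] [ 0.03144615 -0.25973974 -2.33158233] 0.4459201729126843
```

View pics/d30.png

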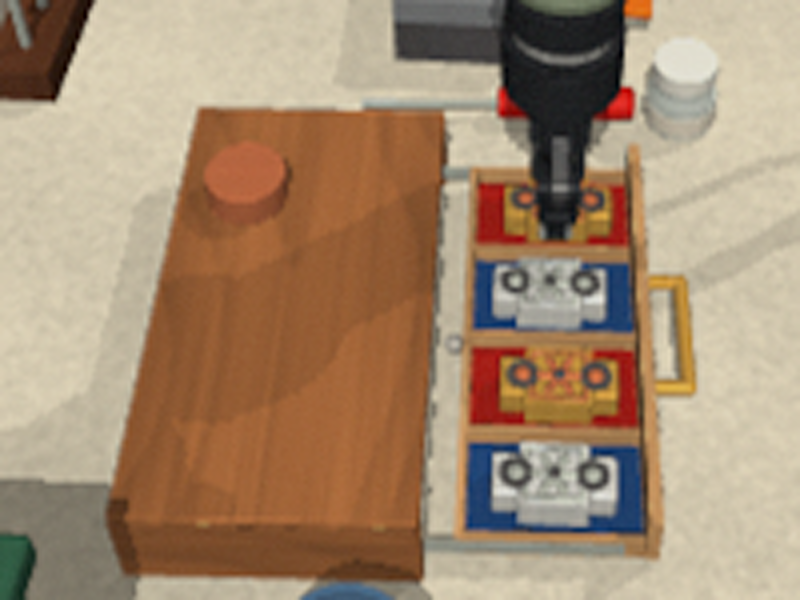

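Emit:
{"name": "jog_arm", "arguments": {"motion": [[0.62, 0, 0, 0, 0], [0.62, 0, 0, 0.2, 0], [0.62, 0, 0, 0.4, 0], [0.62, 0, 0, 3, 0], [0.62, 0, 0, 7, 0], [0.3, 0, -1, 10, 0], [0, 1, -5, 11, -1.7], [0, 2, -9, 11, -1.7], [0, 4, -13, 11, -1.7], [0, 6, -17, 11, -1.7], [0, 7.2, -20.6, 11, -1.7], [0, 7.2, -20.6, 9, -1.7]]}}

```text
t: 29.55
tool_pos: [0.5981, -0.104, 0.0824]
ee_rot: [-3.103, 0.013, -3.138]
force: [1.4, 0.0, 0.9]
width: 0.002
```

```bash
python3 pk.py w31;  python3 - <<'E'
from h import *
snap("side","d31",(200,190,400,340),4)
c=load("w31")
print(projf(c,[[.591,-.098,.058]]))
E
```

```text
29.55 [ 0.59807804 -0.10399277  0.08235543] [-3.10336383  0.01320435 -3.13782736] [1.36235577 0.03822388 0.90474982] 0.0018965380370507398
[ 0.59297201 -0.10038023  0.0760166 ]
[[328.24683869 207.54350754]]
```

View pics/w31.png

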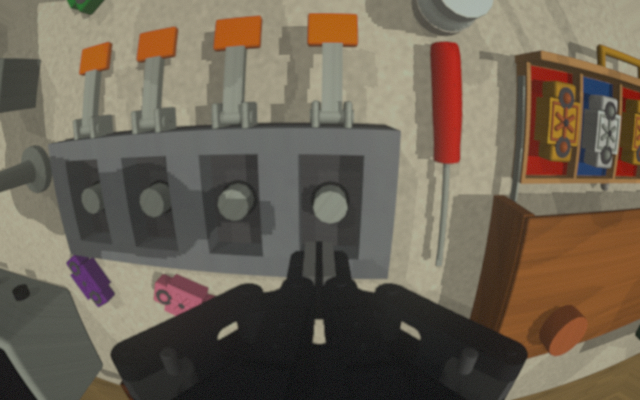

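View pics/d31.png

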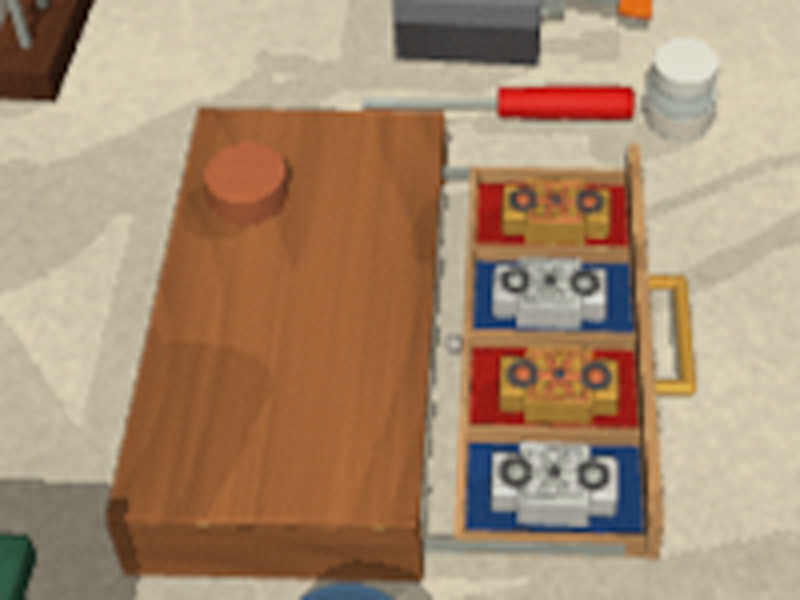

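Emit:
{"name": "jog_arm", "arguments": {"motion": [[0, -0.1, 0.2, -2, 0], [0, -0.1, 0.2, -4, 0], [0, -0.1, 0.2, -5, 0], [0, -0.1, 0.2, -5.6, 0], [0, -0.1, 0.2, -6.2, 0], [0, -0.1, 0.2, -6.7, 0], [0, -0.1, 0.2, -6.9, 0]]}}

```text
t: 30.23
tool_pos: [0.589, -0.0926, 0.0089]
ee_rot: [-3.111, -0.001, -3.13]
force: [-3.9, 2.2, 5.7]
width: 0.001
```

Run:
```python
from h import *
s=sense();print(s["tool_pos"],s["ee_rot"],s["force"],s["width"])
snap("scene","s32",(190,180,350,300),5)
```

```text
[ 0.58900082 -0.09258424  0.00889624] [-3.11079697e+00 -9.02677115e-04 -3.13022888e+00] [-3.94243353  2.22640725  5.66624567] 0.0008312782364473895
```

View pics/s32.png

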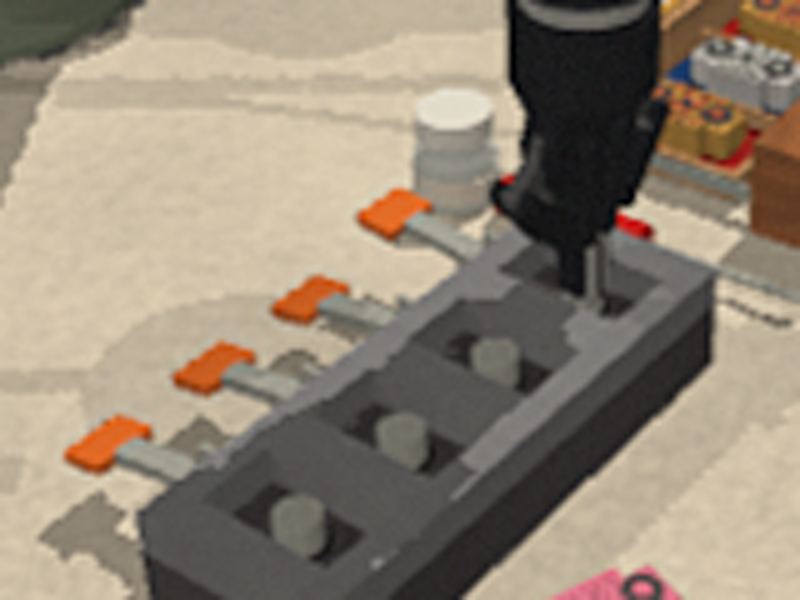

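Emit:
{"name": "jog_arm", "arguments": {"motion": [[0, 0.1, -0.4, -0.2, 0], [0, 0.1, -0.4, -0.5, 0], [0, 0.1, -0.4, -0.7, 0], [0, 0.1, -0.4, -0.7, 0]]}}

```text
t: 30.62
tool_pos: [0.5921, -0.0971, 0.004]
ee_rot: [-3.11, 0.003, -3.13]
force: [-4.3, 2.9, 14.6]
width: 0.002
```

Run:
```python
from h import *
s=sense();print(s["tool_pos"],s["ee_rot"],s["force"],s["width"])
snap("scene","s33",(190,180,350,300),5)
```

```text
[ 0.59209625 -0.09707385  0.00400498] [-3.11033942e+00  3.10362574e-03 -3.13030833e+00] [-4.30794933  2.87959504 14.62742329] 0.002265142287973981
```

View pics/s33.png

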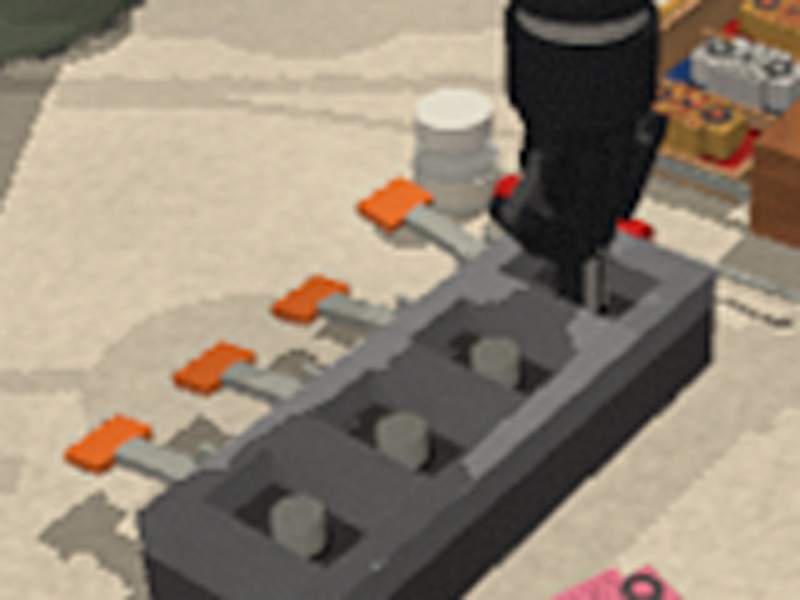

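Emit:
{"name": "jog_arm", "arguments": {"motion": [[0, 0, 0, -0.2, 0], [0, 0, 0, 3, 0], [0, 0, 0, 5, 0], [0, 0, -3.5, 5, 0], [0, 0, -7, 5, 0], [0, 0, -7, 5, 0], [0, 0, -7, 3, 0], [0, 0, -7, 1.8, 0], [0, 0, -7, 1.2, 0], [0, 0, -7, 0.6, 0], [0, 0, -7, 0.1, 0], [0, 0, -7, -0.1, 0]]}}

```text
t: 31.67
tool_pos: [0.5925, -0.1689, 0.0038]
ee_rot: [-3.106, 0.003, -3.131]
force: [-11.3, 1.6, 40.1]
width: 0.002
```

Run:
```python
from h import *
s=sense();print(s["tool_pos"],s["ee_rot"],s["force"],s["width"])
snap("scene","s34",(190,180,350,300),5)
```

```text
[ 0.59247439 -0.16894624  0.00382683] [-3.10589945e+00  3.09435584e-03 -3.13096389e+00] [-11.27660528   1.60811152  40.07754484] 0.001660827481024153
```

View pics/s34.png

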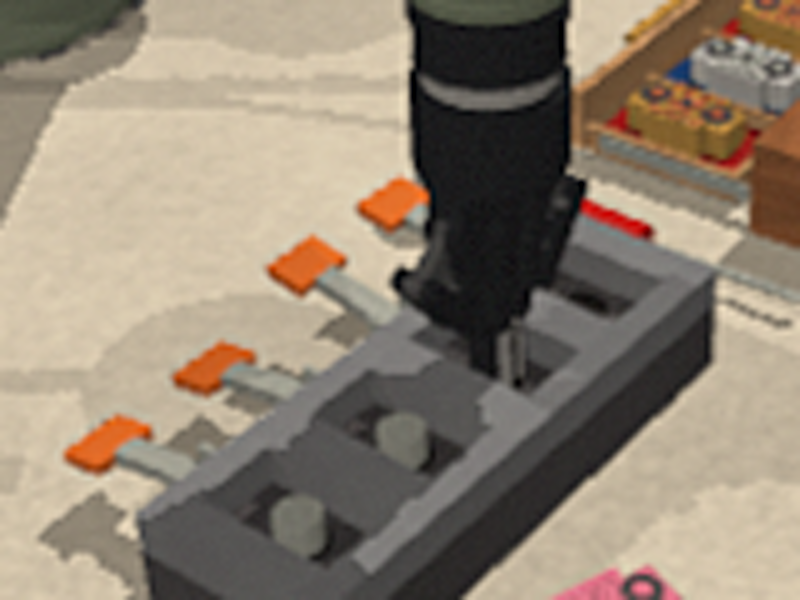

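Emit:
{"name": "jog_arm", "arguments": {"motion": [[0, 0, 0, 3, 0], [0, 0, 0, 5, 0], [0, 0, -3.5, 5, 0], [0, 0, -7, 5, 0], [0, 0, -7, 5, 0], [0, 0, -7, 3, 0], [0, 0, -7, 1.8, 0], [0, 0, -7, 1.2, 0], [0, 0, -7, 0.7, 0], [0, 0, -7, 0.3, 0], [0, 0, -7, 0.2, 0]]}}

```text
t: 32.63
tool_pos: [0.5917, -0.2384, 0.0039]
ee_rot: [-3.107, 0.001, -3.131]
force: [-5.5, -0.9, 20.9]
width: 0.003
```

Emit:
{"name": "jog_arm", "arguments": {"motion": [[0, 0, 0, 3, 0], [0, 0, 0, 5, 0], [0, 0, -3.5, 5, 0], [0, 0, -7, 5, 0], [0, 0, -7, 5, 0], [0, 0, -7, 3, 0], [0, 0, -7, 1.8, 0], [0, 0, -7, 1.2, 0], [0, 0, -7, 0.7, 0], [0, 0, -7, 0.2, 0], [0, 0, -7, 0, 0]]}}

```text
t: 33.55
tool_pos: [0.591, -0.3077, 0.0039]
ee_rot: [-3.108, -0.0, -3.131]
force: [-8.4, 2.3, 29.5]
width: 0.003
```

Run:
```python
from h import *
s=sense();print(s["tool_pos"],s["ee_rot"],s["force"],s["width"])
```

```text
[ 0.59102213 -0.30767773  0.00392109] [-3.10807468e+00 -2.59852897e-05 -3.13064624e+00] [-8.41319365  2.32844138 29.54370702] 0.0034818599854783703
```

Emit:
{"name": "jog_arm", "arguments": {"motion": [[0, 0, 0, 4, 0], [0, -1, 0, 8, 0], [0, -5, 0, 12, 0], [0, -8, 2, 14, 0], [0, -10, 6, 15, 0], [0, -12, 10, 15, 0], [0, -14, 14, 15, 0], [0, -14, 14, 15, 0], [0, -14, 14, 15, 0]]}}

```text
t: 34.3
tool_pos: [0.4472, -0.1625, 0.1514]
ee_rot: [-3.113, -0.004, -3.127]
force: [0.5, 0.9, 0.0]
width: 0.001
```

```bash
python3 pk.py w35
python3 - <<'E'
from h import *
snap("scene","s35",(190,180,350,300),5)
E
```

```text
34.3 [ 0.44716478 -0.1624824   0.15137927] [-3.11336599 -0.00362726 -3.12696939] [0.51451958 0.90467757 0.00282012] 0.0009012554105052973
[ 0.4492647  -0.16487997  0.15176623]
```

View pics/w35.png

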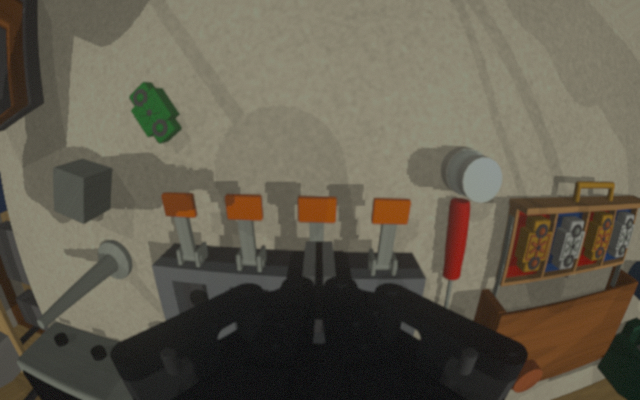

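View pics/s35.png

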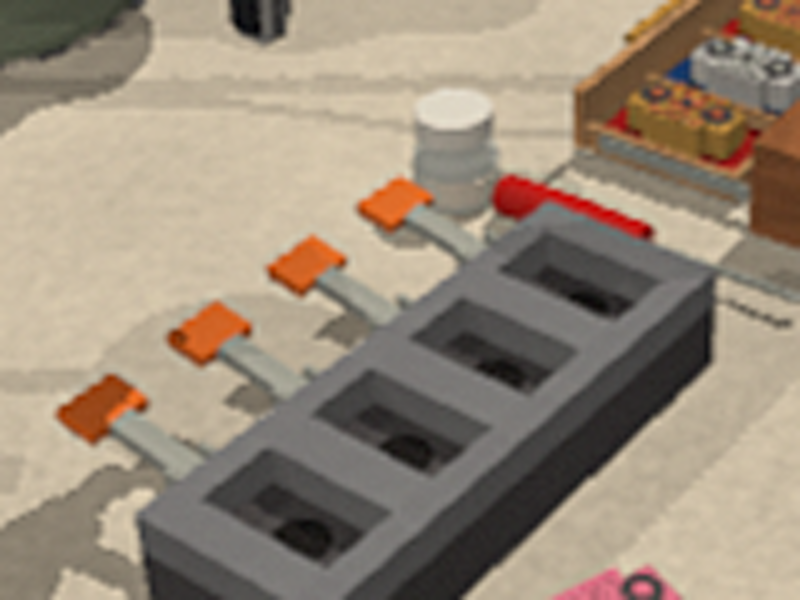

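Emit:
{"name": "jog_arm", "arguments": {"motion": [[0, -1, 4, 0, 2.4], [0, -2, 8, 0, 2.4], [0, -3, 12, 0, 2.4], [0, -4, 16, 0, 2.4], [0, -5, 20, 0, 2.4], [0, -5, 24, 0, 2.4], [0, -5, 28, 0, 2.4], [0, -5, 32, 0, 2.4], [0, -5, 36, 0, 2.4], [0, -5, 37.2, -2, 2.4], [0, -5, 37.2, -5, 2.4], [0, -5, 37.2, -6, 2.4]]}}

```text
t: 35.4
tool_pos: [0.4002, 0.2048, 0.0889]
ee_rot: [-3.109, -0.003, -3.087]
force: [-1.9, -1.3, 0.1]
width: 0.005
```

```bash
python3 pk.py w36;python3 - <<'E'
from h import *
a=load("scene0");b=snap("scene","s36")
for c in(a,b):
    h=cv2.cvtColor(np.array(c["pixels"],dtype=np.uint8),cv2.COLOR_RGB2HSV)
    m=cv2.inRange(h,(5,180,120),(18,255,255));n,_,st,ce=cv2.connectedComponentsWithStats(m)
    print([(ce[i].round(1).tolist(),int(st[i,4])) for i in range(1,n) if st[i,4]>60 and ce[i][0]<290 and ce[i][1]<275 and ce[i][1]>200])
E
```

```text
35.4 [0.40020567 0.20478798 0.08893191] [-3.10859154e+00 -2.52801980e-03 -3.08722683e+00] [-1.86560424 -1.32778841  0.05567297] 0.004547701699015957
[0.3991507  0.20386198 0.08809872]
[([268.0, 220.0], 77), ([250.5, 232.4], 86), ([231.0, 245.8], 101), ([209.5, 260.8], 115)]
[([267.9, 220.2], 77), ([250.3, 232.6], 89), ([230.9, 246.0], 103), ([209.6, 260.8], 119)]
```

View pics/w36.png

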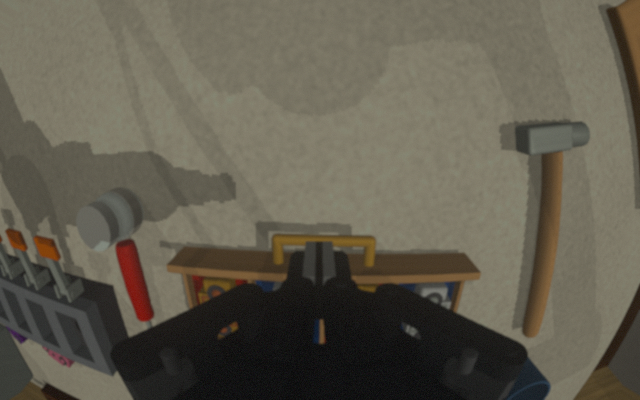

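Run:
```python
from h import *
c=load("w36")
for p in((276,236),(374,238),(325,236)): print(atz(c,p,.03,True).round(4))
for p in((170,258),(478,265)): print("panel",atz(c,p,.048,True).round(4))
```

```text
[0.4321 0.1689 0.03  ]
[0.4284 0.2513 0.03  ]
[0.4291 0.2101 0.03  ]
panel [0.4547 0.075  0.048 ]
panel [0.4428 0.3453 0.048 ]
```

Emit:
{"name": "jog_arm", "arguments": {"motion": [[0, -0.3, 0.5, -3, 0], [0, -0.3, 0.5, -6, 0], [0, -0.3, 0.5, -8.5, 0], [0, -0.3, 0.5, -9.8, 0], [0, -0.3, 0.5, -10.4, 0], [0, -0.3, 0.5, -10.4, 0]]}}

```text
t: 36.0
tool_pos: [0.3984, 0.2087, -0.0124]
ee_rot: [-3.109, -0.0, -3.091]
force: [0.3, -0.0, 1.0]
width: 0.002
```

Run:
```python
from h import *
s=sense();print(s["tool_pos"],s["ee_rot"],s["force"],s["width"])
snap("side","d37",(200,190,400,340),4)
```

```text
[ 0.39839024  0.20867492 -0.01243399] [-3.10929931e+00 -4.60963491e-04 -3.09065955e+00] [ 0.31520848 -0.00603276  0.9751371 ] 0.0016896936290080678
```

View pics/d37.png

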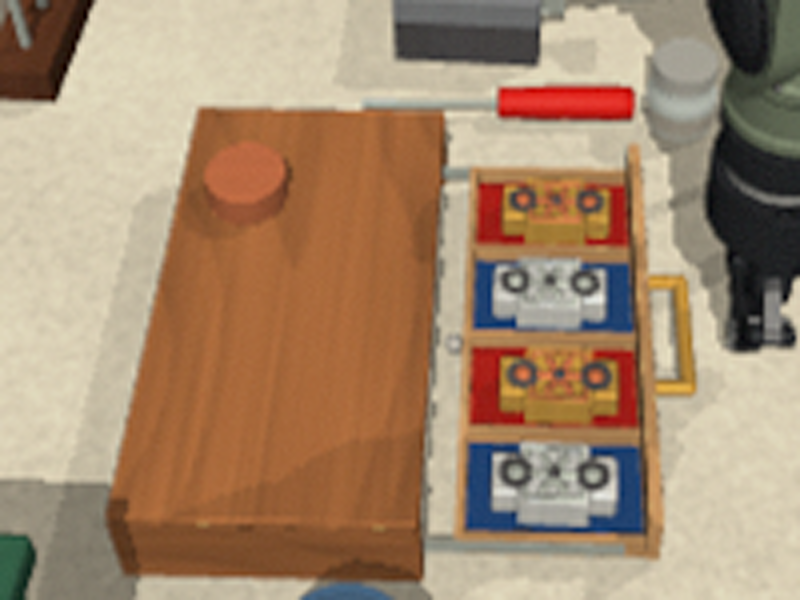

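Emit:
{"name": "jog_arm", "arguments": {"motion": [[0, 0.5, 0, -0.5, 0], [0, 1.2, 0, -0.5, 0], [0, 2, 0, -0.5, 0], [0, 2.8, 0.1, -0.5, 0], [0, 3.8, 0.1, -0.5, 0], [0, 4.8, 0.1, -0.5, 0], [0, 5.8, 0.2, -0.5, 0], [0, 6.8, 0.2, -0.5, 0], [0, 7.8, 0.2, -0.5, 0], [0, 8.8, 0.3, -0.5, 0], [0, 9.8, 0.3, -0.5, 0], [0, 10.5, 0.3, -0.5, 0]]}}

```text
t: 37.05
tool_pos: [0.505, 0.2122, -0.0167]
ee_rot: [-3.11, 0.002, -3.09]
force: [-1.0, 0.3, 0.4]
width: -0.003
```

Run:
```python
from h import *
s=sense();print(s["tool_pos"],s["ee_rot"],s["force"],s["width"])
snap("side","d38",(200,190,400,340),4)
```

```text
[ 0.50504642  0.21224769 -0.01673921] [-3.11000262e+00  2.13955150e-03 -3.08984866e+00] [-1.01522191  0.31373015  0.4492071 ] -0.0033249622128261468
```

View pics/d38.png

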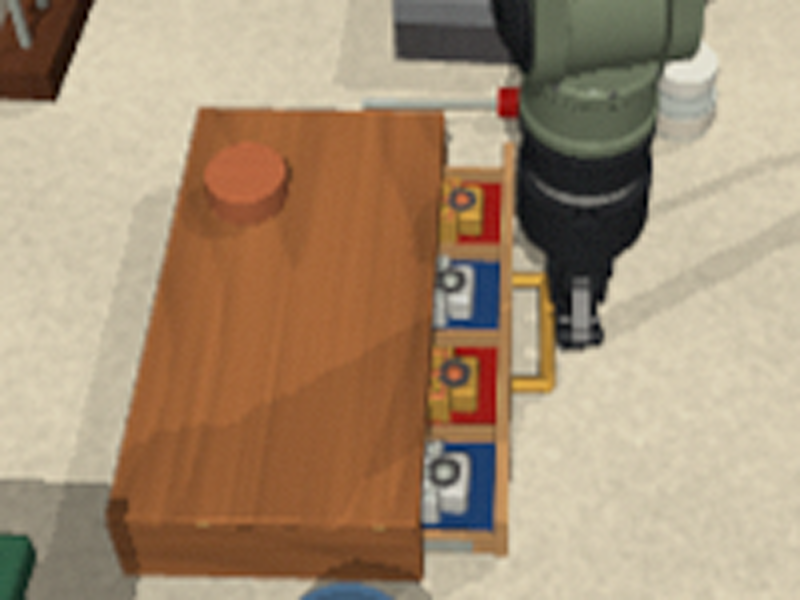

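Emit:
{"name": "jog_arm", "arguments": {"motion": [[0, 0.5, 0, 0, 0], [0, 1, 0, 0, 0], [0, 1.5, 0.1, 0, 0], [0, 2, 0.1, 0, 0], [0, 2.5, 0.1, 0, 0], [0, 3, 0.1, 0, 0], [0, 3.5, 0.1, 0, 0]]}}

```text
t: 37.68
tool_pos: [0.5345, 0.2133, -0.0173]
ee_rot: [-3.111, -0.006, -3.089]
force: [-10.1, 0.2, 7.5]
width: -0.002
```

Run:
```python
from h import *
s=sense();print(s["tool_pos"],s["ee_rot"],s["force"],s["width"])
snap("side","d39",(200,190,400,340),4)
```

```text
[ 0.53450323  0.21327021 -0.01731451] [-3.11071103 -0.00618765 -3.08889655] [-10.06177795   0.17619018   7.53539559] -0.001994104658220372
```

View pics/d39.png

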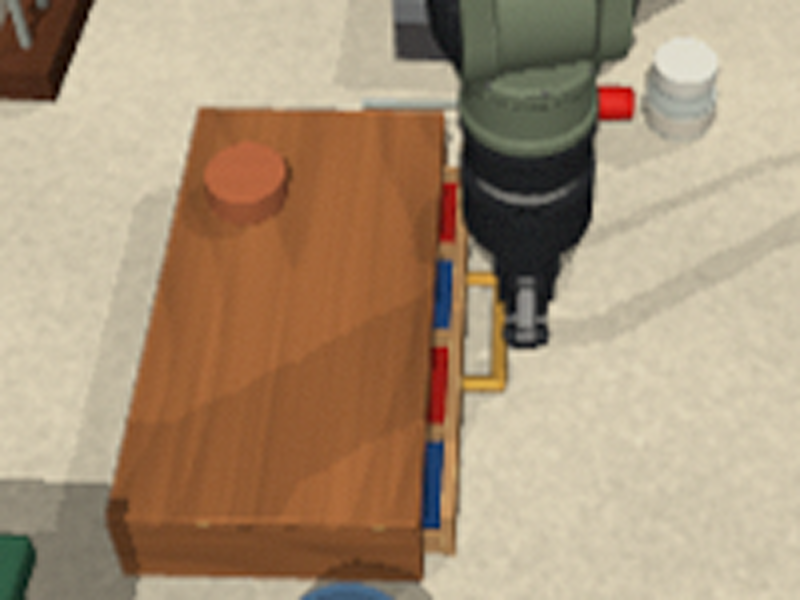

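Emit:
{"name": "jog_arm", "arguments": {"motion": [[0, 0.3, 0, 0, 0], [0, 0.6, 0, 0, 0], [0, 0.9, 0, 0, 0], [0, 1.2, 0, 0, 0], [0, 1.4, 0, 0, 0], [0, 1.4, 0, 0, 0]]}}

```text
t: 38.23
tool_pos: [0.5447, 0.2132, -0.0175]
ee_rot: [-3.111, -0.012, -3.088]
force: [-19.1, 2.1, 14.3]
width: 0.0
```

Run:
```python
from h import *
s=sense();print(s["tool_pos"],s["ee_rot"],s["force"],s["width"])
snap("side","d40",(200,190,400,340),4)
```

```text
[ 0.54467664  0.21319635 -0.017527  ] [-3.11074359 -0.01221172 -3.08819721] [-19.08848715   2.08446683  14.2868791 ] 0.0002368620316425419
```

View pics/d40.png

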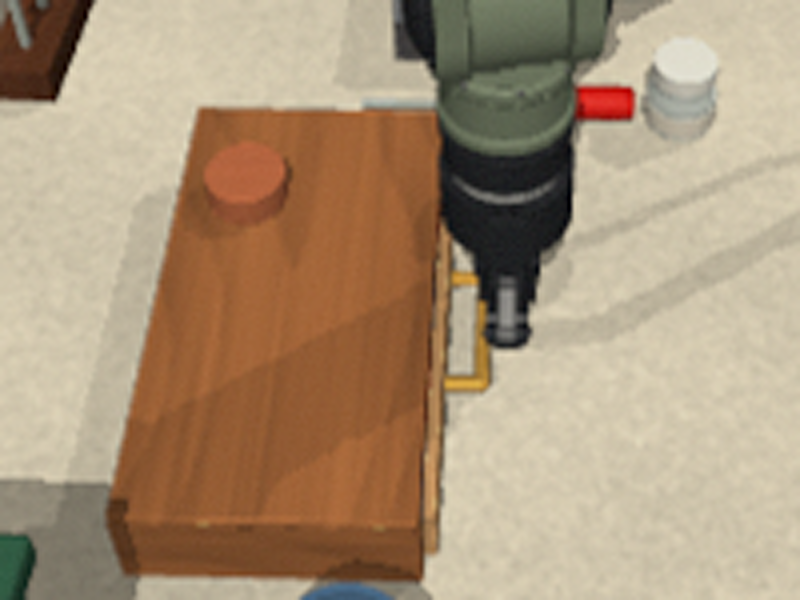

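Emit:
{"name": "jog_arm", "arguments": {"motion": [[0, 0.2, 0, 0, 0], [0, 0.4, 0, 0, 0], [0, 0.6, 0, 0, 0], [0, 0.6, 0, 0, 0]]}}

```text
t: 38.62
tool_pos: [0.5445, 0.2132, -0.0177]
ee_rot: [-3.111, -0.022, -3.087]
force: [-33.7, 1.3, 27.7]
width: 0.006
```

Run:
```python
from h import *
s=sense();print(s["tool_pos"],s["ee_rot"],s["force"],s["width"])
snap("side","d41",(200,190,400,340),4)
```

```text
[ 0.54447753  0.21319702 -0.01768504] [-3.11121053 -0.0223111  -3.08702011] [-33.69586823   1.31623369  27.66346444] 0.005580720709368024
```

View pics/d41.png

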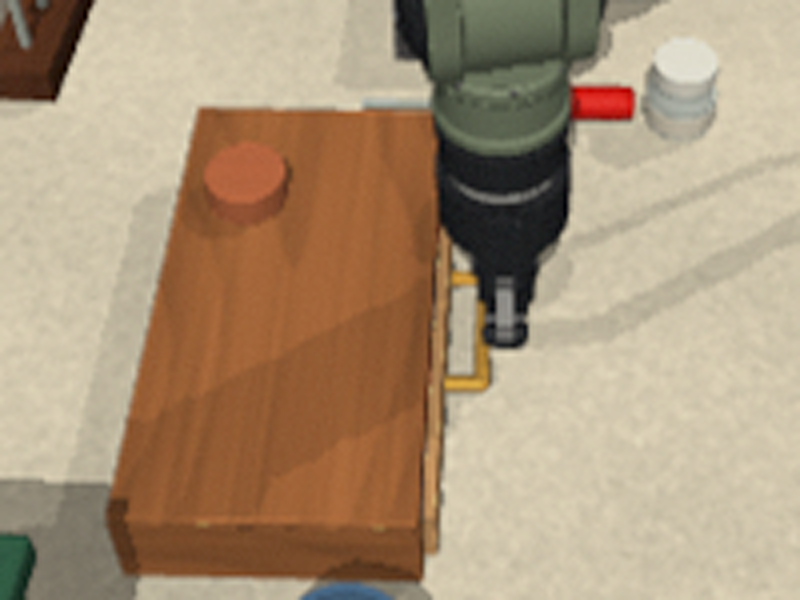

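Emit:
{"name": "jog_arm", "arguments": {"motion": [[0, -0.8, 0, 0, 0], [0, -1.6, 0, 0, 0], [0, -3, 0, 0, 0], [0, -6, 0, 0, 0], [0, -8, 0, 3, 0], [0, -8, 0, 7, 0], [0, -8, -2, 11, 0], [0, -8, -5, 14, 0], [0, -8, -5, 14, 0], [0, -8, -5, 14, 0]]}}

```text
t: 39.5
tool_pos: [0.482, 0.1624, 0.1261]
ee_rot: [-3.11, 0.009, -3.092]
force: [0.1, 0.5, -0.3]
width: 0.0
```

Run:
```python
from h import *
s=sense();print(s["tool_pos"],s["ee_rot"],s["force"],s["width"])
snap("side","d42",(180,100,420,340),2.4)
snap("wrist","w42")
b=snap("scene","s42");a=load("scene0")
for c in(a,b):
    h=cv2.cvtColor(np.array(c["pixels"],dtype=np.uint8),cv2.COLOR_RGB2HSV)
    m=cv2.inRange(h,(5,180,120),(18,255,255));n,_,st,ce=cv2.connectedComponentsWithStats(m)
    print([(ce[i].round(1).tolist(),int(st[i,4])) for i in range(1,n) if st[i,4]>60 and ce[i][0]<290 and ce[i][1]<275 and ce[i][1]>200])
```

```text
[0.48197095 0.16240541 0.12611774] [-3.11036233  0.00920584 -3.09230777] [ 0.13551811  0.54622192 -0.27676923] 0.0003441195646993362
[([268.0, 220.0], 77), ([250.5, 232.4], 86), ([231.0, 245.8], 101), ([209.5, 260.8], 115)]
[([268.1, 220.3], 72), ([250.6, 232.6], 80), ([231.0, 246.2], 96), ([209.4, 261.0], 119)]
```

View pics/d42.png

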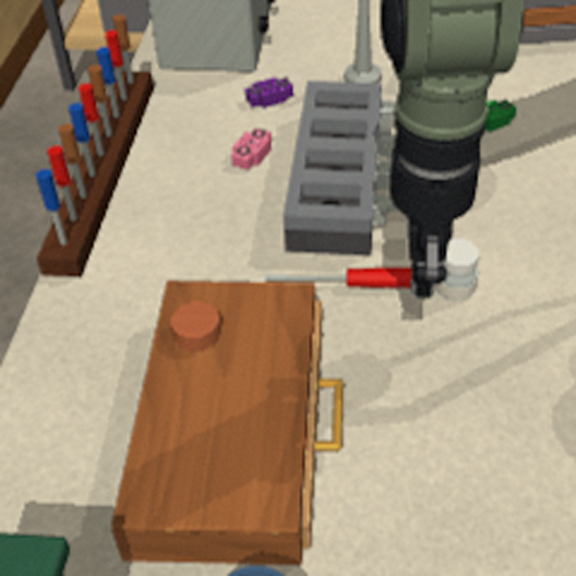

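View pics/w42.png

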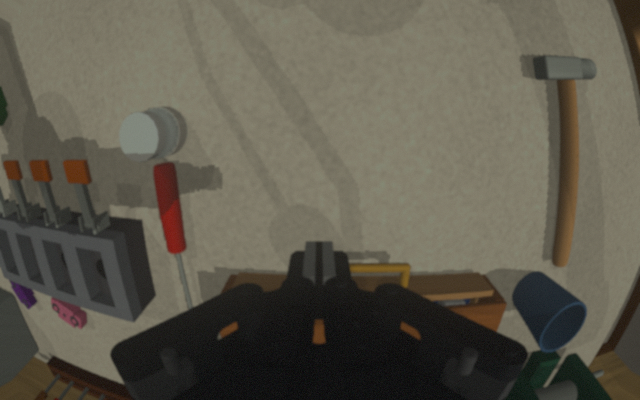

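View pics/s42.png

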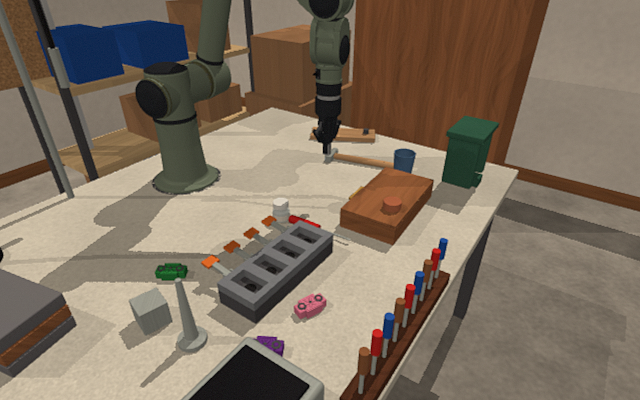

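Emit:
{"name": "jog_arm", "arguments": {"motion": [[0, 0, -3, 2, 0], [0, 0, -7, 3, 0], [0, 0, -11, 3, 0], [0, 2, -11, 3, 0], [0, 3, -11, 3, 0], [0, 3, -11, 3, 0], [0, 3, -11, 3, 0]]}}

```text
t: 40.23
tool_pos: [0.5077, 0.0542, 0.1518]
ee_rot: [-3.11, -0.002, -3.088]
force: [-0.3, 0.1, 0.1]
width: 0.001
```

Run:
```python
from h import *
c=snap("wrist","w43"); im=cv2.imread('pics/w43.png')
cv2.imwrite('pics/w43z.png',cv2.resize(im[100:300,380:640],None,fx=3,fy=3,interpolation=cv2.INTER_CUBIC))
```

```text
(no output)
```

View pics/w43z.png

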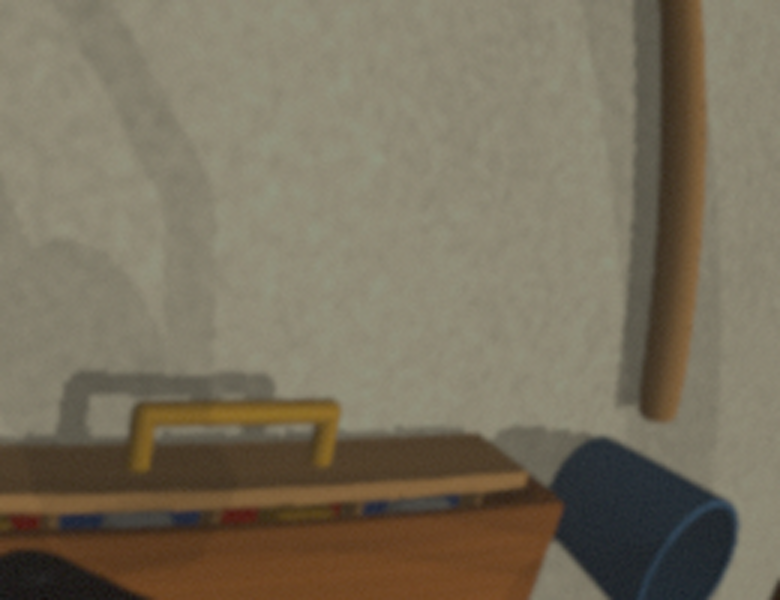

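Run:
```python
from h import *
c=snap("side","d44"); im=cv2.imread('pics/d44.png')
cv2.imwrite('pics/d44z.png',cv2.resize(im[200:340,285:345],None,fx=4.2,fy=4.2,interpolation=cv2.INTER_CUBIC))
cv2.imwrite('pics/d44y.png',cv2.resize(im[295:335,285:335],None,fx=14,fy=14,interpolation=cv2.INTER_CUBIC))
```

```text
(no output)
```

View pics/d44z.png

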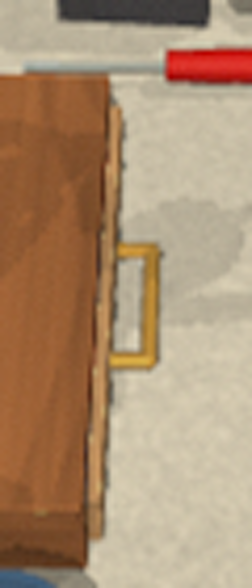

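View pics/d44y.png

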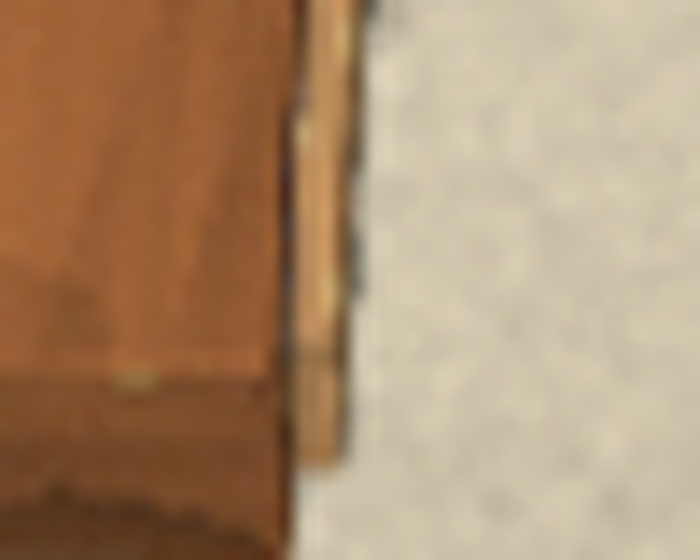

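Run:
```python
from h import *
c=load("d44")
print("handle now",atz(c,(322.6,271),.032).round(4))
# cab vertical front edge at panel height vs panel back edge (z .048 end corner)
print("cab edge",atz(c,(285+283/14,295+375/14),.064).round(4),"panel back",atz(c,(285+298/14,295+355/14),.048).round(4))
s=sense();print(s["force"],s["t"])
print(finish_job())
```

```text
handle now [0.5548 0.214  0.032 ]
cab edge [0.5817 0.3723 0.064 ] panel back [0.5811 0.3599 0.048 ]
[-0.8061724  -0.84788538 -0.96902956] 40.3333
the job is handed in; nothing more can be done
None
```

I ejected all four castings, and they ended up in the drawer: the silver ones in blue1 and blue2, the brass ones in red1 and red2. I then pressed the four pins back down, pushed the drawer home, and handed the job in at about 40 s.

Last checks:
- **Castings:** before the drawer was closed, each one lay flat and well inside its own cell. Afterwards they could only be glimpsed through the slot above the drawer front.
- **Keys:** the orange pads are within about 0.4 pixel of where they were at the start, and the pockets look empty with the pins down.
- **Drawer:** it did not move further under a 34 N push, and it stayed put when I let go. The gap to the unit's front measured under about 2 mm. I had no direct reading of the drawer joint.
- **Bystanders:** none of the other things on the bench looks moved. I judged this by eye only.

Things that disagreed or went less cleanly:
- **Fingertips:** they sat about 37 mm higher than the reported tool position, so I took heights from contact instead.
- **Tilt:** I hit the last joint's range limit once, which left the tool tilted by about 0.03 rad, so I turned the gripper half round and carried on.
- **Pin force:** I pressed one pin with about 40 N using the fingertips, more than I intended.

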